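# Clip the cabinet key back onto its snap hook

## Robot

A 6-joint arm with a two-finger parallel gripper is mounted at the origin on a cart in front of the work surface, level with it; the furniture and walls round the work are solid. World frame = base frame: x ahead of the robot, y to its left, z up, the work surface at z = 0. Lengths are in mm, angles in rad, forces in N, time in s.
With the tool pointing down it reaches from about 275 to 750 mm from the base axis. Payload 10.2 kg.
Tool frame: the origin (TCP) lies between the finger pads; the fingertips stand 17 mm ahead of it and the grasp point (between the pads) lies 2 mm behind it; y points along the fingers, x is the direction in which the jaws open and shut, and the axes are right-handed (so a half turn about y gives the same grasp; the last joint's range is limited). The gripper opens to 85 mm and grips with 20 to 120 N. Pads are 22 mm wide; open, the fingers measure 114 mm over their backs; the gripper's body (76 mm by 85 mm) begins 54 mm behind the grasp point. The pads swing forward as they close: fully open they stand 13 mm farther back than shut.
Start: joints at [1.055, 0.313, 1.498, -0, 1.331, -0.223], TCP at [151.546, 502.658, 248.294] pointing down, gripper open.
Joint ranges: [-2.94, 2.94], [-0.97, 2.17], [0.19, 2.56], [-1.23, 4.37], [0.02, 3.11], [-2.88, 2.88]. Speed limits (rad/s): [2.39, 2.39, 3.01, 3.14, 3.14, 3.14].

## Interface

Orientations are given as a unit quaternion [w, x, y, z].
In Python, from rig import ctrl gives the robot as it stands.
- The arm moves only by the tool jog_arm, never from a script. Its argument "targets" is a list of rows, each an object with "offset": the shift along the tool's x, y, z in m, a list of three; "yaw": the turn about the tool's y in rad. In form: [{"offset": [dx, dy, dz], "yaw": yaw}, ...]. A call has 1 to 12 rows; each row is the pose to reach, as a shift and turn from the pose measured when the call began, along the tool's axes at that moment; what a row does not reach only later rows make up. A row lasts 1/12 s, in which the tool goes at most 41.7 mm and 7.16 degrees, less where a joint would pass 70% of its speed; a pose out of reach is approached as far as the arm can. A call with a gripper value outside its range is refused whole. "fingers" is the finger opening in m, from 0 to 0.0854, set as the call begins (left out, the last holds). The fingers move at their own pace and stop on an object; "grip_force" is the grip in N (left out, the last holds). Time passes only in rows, so rows that repeat a pose let the fingers close. It gives the time, the measured TCP pose, the force and the opening at its end, in the units of the state.
- ctrl.sense(): the state, without advancing time (a new reading comes with each control period).
- ctrl.capture(name): name is "side" or "top"; returns a dict with "img" (420x560x3 uint8, red, green, blue), "intrinsics" (3x3 intrinsics, pixels), "T" (4x4, takes a point from camera to world coordinates). Camera axes: x right, y up, looking along -z (the intrinsics and any distortion apply to the point x, -y, -z); pixel columns grow to the right and rows downward; lengths in mm; the calibration is good to about 2 mm. A picture is of the moment at which its call begins. There is no depth.
- ctrl.finish_job(): hands the job in, once; it reports no verdict.
Trained networks look in the newest picture that a camera, given by its name, has taken for a name from the list of things; names that differ only in an ending like _2 or _b are one class to them, and where a whole thing is asked for, a point or a joint stands for the part that bears it (a point fixed in the world has none). Each returns a list of dicts, best first, with "score" (0 to 1); they miss things now and then, are a little off and sometimes report something else, mostly with a low value. They report only what shows in the picture. A call takes as long as a camera call. They do not tell look-alikes from the thing itself.
- ctrl.boxes_of(camera, target): "box" ([left, top, right, bottom] in pixels, round what is visible of it).
- ctrl.regions_of(camera, target): "region" (420x560 bool, what is visible of it) and "box" ([left, top, right, bottom] in pixels, round what is visible of it).
The state is a dict: "time_s": time; "joints": joint angles; "dq": joint speeds; "tau": joint torques, N m; "eef_pos": TCP position; "ee_rot": TCP orientation; "force": force on the tool from outside, world axes, zero at the start; "wrist_torque": the same for the moment, N m; "grip_width": opening from 0.0 (shut) to 1.0 (fully open).
Only numpy, scipy, OpenCV 4.12 (cv2) and the standard library are available. Lean on these libraries where they do the work, as an engineer would, in place of code of your own. Each camera call takes 0.05 s, during which the arm holds its last target.

## Task

Pick the red-handled cabinet key up from the log book and hang it back on the snap hook of the bench stand: bring its steel eye over the hook's tip and push down with the eye itself, gently, so that the sprung gate gives way and snaps shut behind it. Then let go, so that the key hangs freely in the hook below the closed gate, and wait until it has nearly stopped swinging. Do not force it, do not touch the stand or the hook with the gripper, and leave the other things on the bench alone.

Things in the scene. Friction and masses are not known exactly. Their poses are not given: they have to be found in the camera images.
- key_grip (a point): Centre (half-way up) of the key's red handle, a bar 50 mm long (x), 16 wide (y), 22 high (z). +x points along the key to its eye, z is up as it lies. A 25 mm steel blade sticks out of the -x end. The key is one rigid piece, about 90 g; it lies on the closed log book. A push on the eye levers on the handle, so grip firmly, at the centre or a little nearer the eye.
- key_eye (a point): Centre of the key's eye: a steel ring, inner diameter 20 mm, outer 30 mm, of 5 mm wire, rigid with the handle, 41 mm from the handle's centre along +x, at half its height. Axes as key_grip: the hole runs along z.
- stand: Fixed bench stand; origin on the worktop straight below the middle of the snap hook, z up. Grey base plate 135 x 95 x 12 mm from x = -22 to +113 mm, rod at x = +75, blue clamp bar 22 mm wide at z = 232 to 250 from x = +2 to +90; nothing is higher than 290. The hook is a J of 7 mm bar in the plane y = 0: shank at x = +15, upright tip leg at x = -15, the bowl between, 23 mm wide inside.
- clamp_under (a point): Where the hook's shank leaves the underside of the stand's clamp bar, 232 mm up; axes as the stand. The hook's height in the clamp varies and is not measured: the top of the tip stands 173 to 204 mm above the worktop (it does not shift in use), so it must be felt. The bowl's inside bottom is 19 mm below the top of the tip.
- above_tip (a point): Fixed point of the stand, 225 mm up at x = -16 mm, y = 0, axes as the stand, free space above the hook's tip. With the ring level, its centre here and the handle pointing to the stand's -x, lowering it straight passes the tip leg through the hole and the far side of the ring onto the gate. Let go once inside, the key tips down and hangs in the bowl by its eye.
- gate (a joint): Angle of the sprung gate, a 5 mm brass bar hinged on the shank, sloping down to the inside of the tip: 0 closed, grows as it is pushed down, springs shut. It needs about 1 to 5 N. It opens to about 0.4 and snaps shut once the ring's middle plane is some 12 mm below the top of the tip; 3 to 5 mm lower the ring meets the rigid bowl and the force climbs steeply. Over 12 N on the hook is forcing it.
- log_book: Fixed closed dark blue log book, 216 x 156 x 17 mm, origin at the centre of its underside. The cover on which the key lies is at z = 15 mm.
- reagent_small: Bystander: small brown bottle with white cap, 48 mm across, 99 mm high, loose; origin at the centre of its underside.
- timer: Bystander: white count-down timer, 62 x 66 x 21 mm, loose; origin at the centre of its underside.
- marker_0: Bystander: white marker pen with blue cap, 131 mm long along its y, 12 mm high, loose; origin at the centre of its underside.
Things that resemble listed ones, but are neither listed nor needed, are in the scene too. What is shaped like the part that bears key_grip but green is not meant.

How it is judged (in metres and radians):
On the way, in this order (a step that is already met when the one before it is completed fails the run):
1. the key is lifted clear of the log book (height (world z) of key_eye above 0.1 m), for 0.1 s.
2. the eye is over the hook and pushes the gate open (value of joint gate above 0.2 rad and horizontal distance between key_eye and stand below 0.035 m and contact force between key and stand above 0.5 N), for 0.05 s.
At the end, for the whole second after the job is handed in: The key hangs in the hook, eye up (within 0.5 rad), the eye's centre within 25 mm of the hook's middle from above and 125 to 190 mm over the worktop, slower than 0.2 m/s; the gate is fully closed (under 0.03 rad: the key does not rest on it) (value of joint gate below 0.03 rad and horizontal distance between key_eye and stand below 0.025 m and height (world z) of key_eye between 0.125 and 0.19 m and angle between key_eye's own x axis and vertical below 0.5 rad and linear speed of key below 0.2 m/s); the robot touches nothing.
It fails at once if the key is forced against the hook or stand (over 12 N) (contact force between key and stand above 12 N).
It fails at once if the gripper or arm touches the stand, hook or gate (contact force between any of the fingers, the arm and stand above 1 N).
It fails at once if a bystander is moved more than 20 mm (distance of any of reagent_small, timer, marker_0 from where it was at the start of the episode above 0.02 m).
It also fails if it takes over 67 s, if anything falls off the work surface, if the arm or the gripper's body presses on something with over 40 N, if the wrist force passes 120 N, or if a joint passes its speed limit or range.

## Working session

There is one attempt and no reset: what is moved stays moved. The work goes in short steps, Python scripts to look and compute and a tool call to move; the robot and the scene stay as the last step left them, time stands still between calls to the robot, and variables do not carry over. Pictures are saved under pics/ and viewed, and the job is handed in when it is done.

Besides the shell and the picture viewer there is one more tool, called by a JSON object that holds its "name" and its "arguments", one argument or row to a line. jog_arm: Moves the arm, as the interface text tells. Its arguments: {"type":"object","properties":{"targets":{"type":"array"},"fingers":{"type":"number"},"grip_force":{"type":"number"}},"required":["targets"]}

```bash
ls; mkdir -p pics; python3 - <<'E'
from rig import ctrl
import cv2,json
s=ctrl.sense();print(s)
for n in("side","top"):
    c=ctrl.capture(n);cv2.imwrite(f"pics/{n}0.png",c["img"][:,:,::-1]);print(n,c["intrinsics"],c["T"])
    for t in("key_grip","key_eye","stand","log_book","reagent_small","timer","marker_0","gate"):
        print(t,[(round(float(d["score"]),2),[int(v) for v in d["box"]]) for d in ctrl.boxes_of(n,t)])
E
```

```text
pics
{'time_s': 0.0, 'joints': array([ 1.05458590e+00,  3.13496714e-01,  1.49849471e+00, -1.15268719e-06,
        1.33099637e+00, -2.23383642e-01]), 'dq': array([-0.00071368,  0.00074769,  0.00197247,  0.00171881,  0.00123514,
        0.00226883]), 'tau': array([ 1.11171932e-03, -4.12283850e+01, -2.59737647e+01, -1.32134919e-04,
        4.27116029e-03, -1.87096282e-05]), 'eef_pos': array([151.42179849, 502.42448144, 247.68946787]), 'ee_rot': array([-0.56739606,  0.56779508,  0.42125379, -0.42215601]), 'force': array([-0.3806414 , -0.14639407,  0.27216125]), 'wrist_torque': array([-0.01591519,  0.0211597 , -0.03058864]), 'grip_width': 1.0039668606691927}
side [[442.45312958   0.         271.54334245]
 [  0.         442.45312958 202.79720264]
 [  0.           0.           1.        ]] [[-9.99009465e-01 -5.55988405e-03 -4.41494711e-02  4.72653266e+02]
 [-3.70392157e-02 -4.45969030e-01  8.94281679e-01  9.85779749e+02]
 [-2.46613993e-02  8.95031123e-01  4.45321349e-01  6.77519802e+02]
 [ 0.00000000e+00  0.00000000e+00  0.00000000e+00  1.00000000e+00]]
key_grip [(0.82, [251, 311, 300, 324]
[... 682 characters left out ...]
2]
 [-9.99624772e-01 -2.02198626e-02 -1.84789535e-02 -1.49444999e+01]
 [-2.09709332e-02  1.30924223e-01  9.91170554e-01  1.49463322e+03]
 [ 0.00000000e+00  0.00000000e+00  0.00000000e+00  1.00000000e+00]]
key_grip [(0.71, [206, 217, 213, 232]), (0.71, [254, 204, 280, 219]), (0.42, [186, 291, 221, 298]), (0.29, [344, 133, 386, 193])]
key_eye [(0.65, [193, 293, 214, 297]), (0.58, [251, 202, 277, 221]), (0.47, [205, 208, 212, 241])]
stand [(0.86, [343, 130, 387, 193])]
log_book [(0.78, [174, 190, 237, 266]), (0.73, [342, 130, 385, 197]), (0.44, [376, 249, 400, 274])]
reagent_small [(0.63, [185, 142, 204, 163])]
timer [(0.55, [378, 250, 400, 270])]
marker_0 [(0.46, [274, 243, 312, 254])]
gate []
```

View pics/side0.png

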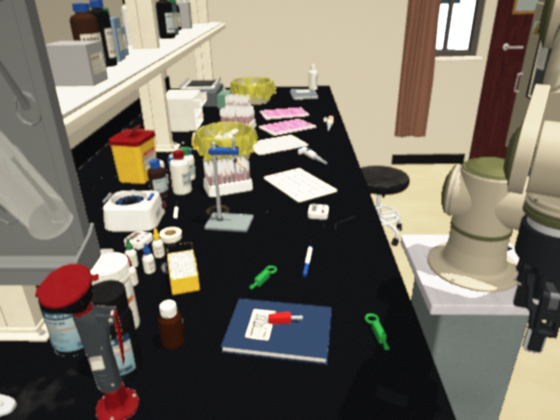

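View pics/top0.png

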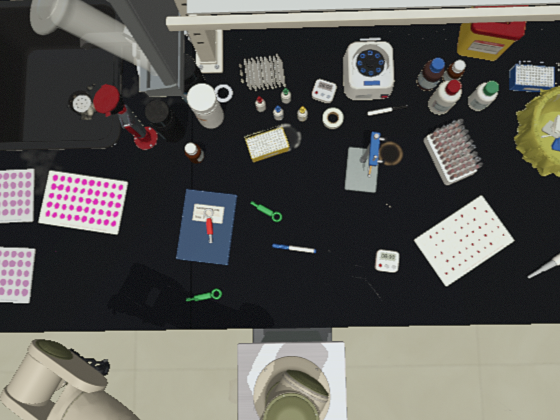

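```bash
python3 - <<'E'
import cv2,numpy as np
a=cv2.imread("pics/top0.png");b=cv2.imread("pics/side0.png")
def z(i,x,y,w,h,s):return cv2.resize(i[y:y+h,x:x+w],None,fx=s,fy=s,interpolation=cv2.INTER_CUBIC)
cv2.imwrite("pics/z1.png",np.hstack([z(a,175,185,65,90,6),z(a,335,125,65,90,6)]))
cv2.imwrite("pics/z2.png",np.hstack([z(b,195,135,65,100,6),z(b,230,290,65,100,6)])[:600])
E
```

```text
(no output)
```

View pics/z1.png

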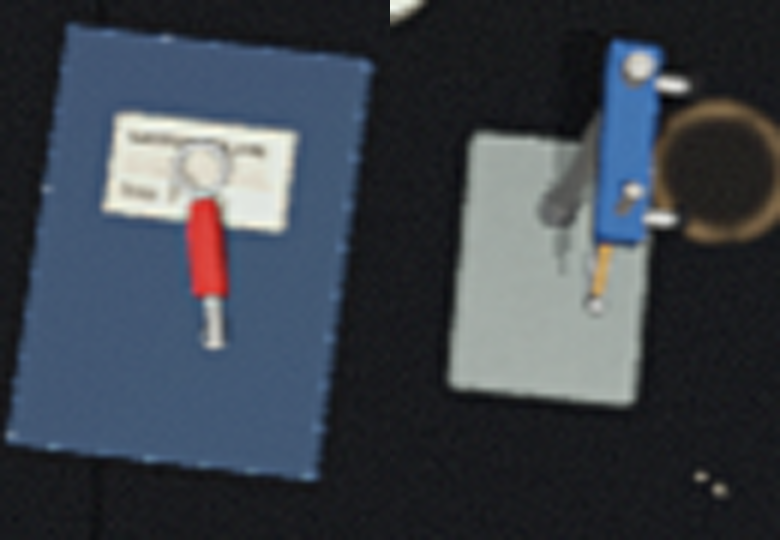

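View pics/z2.png

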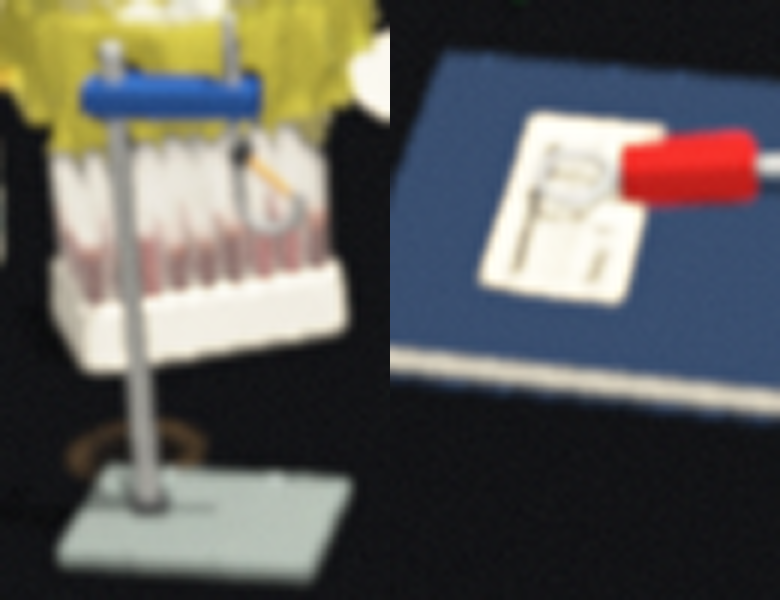

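```bash
cat >h.py <<'E'
import numpy as np,cv2
CAM={"side":(np.array([[442.45312958,0,271.54334245],[0,442.45312958,202.79720264],[0,0,1]]),None),}
import pickle,os
def save(c,n): pickle.dump((c["intrinsics"],c["T"]),open(f"cam_{n}.pkl","wb"))
def cam(n): return pickle.load(open(f"cam_{n}.pkl","rb"))
def proj(n,P):
    K,T=cam(n);p=(np.atleast_2d(P)-T[:3,3])@T[:3,:3]
    q=np.c_[p[:,0],-p[:,1],-p[:,2]]@K.T
    return q[:,:2]/q[:,2:]
def ray(n,uv,z):
    K,T=cam(n);d=np.linalg.inv(K)@[uv[0],uv[1],1];d=T[:3,:3]@[d[0],-d[1],-d[2]]
    o=T[:3,3];return o+d*(z-o[2])/d[2]
def pose(p,L):
    x,y,a,z=p;c,s=np.cos(a),np.sin(a);L=np.atleast_2d(L).astype(float)
    return np.c_[x+c*L[:,0]-s*L[:,1],y+s*L[:,0]+c*L[:,1],z+L[:,2]]
E
python3 - <<'E'
from rig import ctrl
from h import *
from scipy.optimize import least_squares
for n in("side","top"):save(ctrl.capture(n),n)
Lz=lambda u,v,ox,oy:(ox+u/6-.4,oy+v/6-.4)
T=[((113,47.5,12),Lz(470-390,130,335,125)),((-22,47.5,12),Lz(448-390,386,335,125)),((-22,-47.5,12),Lz(634-390,403,335,125)),
((90,11,250),Lz(612-390,40,335,125)),((90,-11,250),Lz(662-390,45,335,125)),((2,11,250),Lz(596-390,238,335,125)),((2,-11,250),Lz(648-390,240,335,125))]
S=[((113,-47.5,12),Lz(105,465,195,135)),((-22,-47.5,12),Lz(352,480,195,135)),((113,47.5,12),Lz(57,550,195,135)),((-22,47.5,12),Lz(313,568,195,135)),((90,11,241),Lz(84,96,195,135)),((2,11,241),Lz(261,98,195,135))]
def fit(T,S,z,p0):
    LT=np.array([t[0] for t in T]);uT=np.array([t[1] for t in T]);LS=np.array([t[0] for t in S]);uS=np.array([t[1] for t in S])
    out=[]
    for use in("b","t","s"):
        def f(p):
            q=[*p,z];r=[]
            if use!="s":r.append(proj("top",pose(q,LT))-uT)
            if use!="t":r.append(proj("side",pose(q,LS))-uS)
            return np.concatenate(r).ravel()
        r=least_squares(f,p0,loss="soft_l1");print(use,r.x.round(3),r.fun.reshape(-1,2).round(1).tolist())
        if use=="b":q=[*r.x,z]
    return q
q=fit(T,S,0,[430,-200,0])
print("tip heights side:",[(h,proj("side",pose(q,(-15,0,h)))[0].round(1)) for h in(173,188,204)])
print("seen tip side",Lz(300,200,195,135),"top seen",Lz(596-390,303,335,125),proj("top",pose(q,(-15,0,188))))
# key
K=[((41,0,0),Lz(202,166,175,185)),((-25,0,5),Lz(210.,296,175,185)),((25,0,5),Lz(204,200,175,185)),((-50,0,0),Lz(213,348,175,185))]
KS=[((41,0,0),Lz(575-390,178,230,290)),((25,0,0),Lz(622-390,172,230,290)),((-25,0,0),Lz(760-390,165,230,290))]
k=fit(K,KS,26,[310,210,0])
print("above_tip",pose(q,(-16,0,225)))
E
```

```text
b [ 6.22709e+02 -2.24631e+02 -1.20000e-01] [[0.4, 0.0], [0.3, -0.0], [0.3, 0.1], [-0.1, 0.2], [0.0, 0.1], [-0.1, -0.0], [-0.3, 0.4], [0.4, -0.0], [-0.2, -0.4], [-0.1, 0.1], [0.2, -0.5], [-0.6, 1.4], [-0.6, 2.0]]
t [ 623.034 -224.579  -18.967] [[0.3, -0.1], [0.3, -0.1], [0.3, 0.0], [-0.2, 0.0], [-0.1, -0.0], [-0.1, -0.2], [-0.3, 0.3]]
s [ 622.319 -225.42    -6.407] [[0.6, -0.2], [-0.0, -0.5], [0.1, -0.1], [0.3, -0.6], [-0.4, 1.3], [-0.4, 1.9]]
tip heights side: [(173, array([245.3, 173.5])), (188, array([245. , 168.8])), (204, array([244.7, 163.8]))]
seen tip side (244.6, 167.93333333333334) top seen (368.93333333333334, 175.1) [[368.92303338 176.08087605]]
b [498.878 238.479  -6.211] [[0.1, 0.4], [0.0, 0.1], [-0.1, -0.3], [0.4, -0.2], [0.3, -0.4], [-0.2, 0.3], [-0.1, 0.5]]
t [498.864 238.711  -6.221] [[0.2, 0.3], [-0.2, 0.1], [-0.1, -0.3], [0.1, -0.1]]
s [498.918 237.646  25.237] [[0.3, -0.2], [-0.1, 0.3], [-0.2, -0.0]]
above_tip [[ 606.82422518 -222.71784781  225.        ]]
```

```bash
cat >>h.py <<'E'
from scipy.spatial.transform import Rotation as Ro
def goto(s,P,kyaw):
    """offset, yaw for TCP target P (mm) with tool x axis parallel to key y (world yaw kyaw)"""
    q=s["ee_rot"];R=Ro.from_quat([q[1],q[2],q[3],q[0]]).as_matrix()
    off=R.T@(np.array(P)-s["eef_pos"])/1000
    xa=np.arctan2(R[1,0],R[0,0]);d=(kyaw+np.pi/2-xa+np.pi/2)%np.pi-np.pi/2
    print("R",R.round(3).tolist(),"xyaw",xa.round(3),"offset",off.round(4),"yaw",(-d).round(4), "or other",(-d+np.sign(d)*np.pi).round(3))
E
python3 - <<'E'
from h import *;from rig import ctrl
s=ctrl.sense();print(s["eef_pos"])
goto(s,(498.9,238.5,120),.072);goto(s,(498.9,238.5,33.5),.072)
E
```

```text
[151.54860249 502.65448042 248.28372461]
R [[0.289, 0.0, -0.957], [0.957, -0.0, 0.289], [-0.0, -1.0, -0.0]] xyaw 1.278 offset [-0.1526  0.1283 -0.4088] yaw -0.3648 or other 2.777
R [[0.289, 0.0, -0.957], [0.957, -0.0, 0.289], [-0.0, -1.0, -0.0]] xyaw 1.278 offset [-0.1526  0.2148 -0.4088] yaw -0.3648 or other 2.777
```

{"name": "jog_arm", "arguments": {
  "targets": [
    {"offset":[-0.013,0.006,-0.034],"yaw":-0.03},
    {"offset":[-0.025,0.011,-0.068],"yaw":-0.06},
    {"offset":[-0.038,0.017,-0.102],"yaw":-0.09},
    {"offset":[-0.051,0.022,-0.136],"yaw":-0.12},
    {"offset":[-0.064,0.028,-0.17],"yaw":-0.15},
    {"offset":[-0.076,0.033,-0.204],"yaw":-0.18},
    {"offset":[-0.089,0.039,-0.238],"yaw":-0.21},
    {"offset":[-0.102,0.044,-0.272],"yaw":-0.24},
    {"offset":[-0.114,0.05,-0.306],"yaw":-0.27},
    {"offset":[-0.127,0.055,-0.34],"yaw":-0.3},
    {"offset":[-0.14,0.061,-0.374],"yaw":-0.33},
    {"offset":[-0.1526,0.07,-0.4088],"yaw":-0.365}
  ],
  "fingers": 0.05,
  "grip_force": 90
}}

```text
time_s: 2.0
eef_pos: [500.4, 237.2, 178.6]
ee_rot: [-0.481, 0.482, 0.518, -0.518]
force: [0.7, 0.4, 1.2]
grip_width: 0.582
```

{"name": "jog_arm", "arguments": {
  "targets": [
    {"offset":[0,0,0],"yaw":0}
  ]
}}

```text
time_s: 2.08
eef_pos: [503.8, 233.4, 176.8]
ee_rot: [0.482, -0.482, -0.517, 0.518]
force: [-0.1, 0.1, -0.6]
grip_width: 0.579
```

```bash
python3 - <<'E'
from h import *;from rig import ctrl
s=ctrl.sense();print(s["eef_pos"],s["joints"],s["grip_width"],s["force"])
goto(s,(498.9,238.5,90),.072);goto(s,(498.9,238.5,33.5),.072)
E
```

```text
[503.78147862 233.39089892 176.75581   ] [ 2.23276262e-01  4.42267864e-01  1.50643204e+00 -1.14100509e-03
  1.19269351e+00 -1.41785315e+00] 0.5793275834210742 [-0.12597911  0.05980649 -0.56495048]
R [[-0.071, 0.0, -0.997], [0.997, -0.001, -0.071], [-0.001, -1.0, -0.0]] xyaw 1.642 offset [0.0055 0.0867 0.0045] yaw -0.0012 or other 3.14
R [[-0.071, 0.0, -0.997], [0.997, -0.001, -0.071], [-0.001, -1.0, -0.0]] xyaw 1.642 offset [0.0056 0.1432 0.0046] yaw -0.0012 or other 3.14
```

{"name": "jog_arm", "arguments": {
  "targets": [
    {"offset":[0.003,0.03,0.002],"yaw":0},
    {"offset":[0.0055,0.06,0.0045],"yaw":0},
    {"offset":[0.0055,0.087,0.0045],"yaw":0},
    {"offset":[0.0055,0.087,0.0045],"yaw":0},
    {"offset":[0.0055,0.087,0.0045],"yaw":0}
  ]
}}

```text
time_s: 2.5
eef_pos: [498.6, 238.5, 89.6]
ee_rot: [0.482, -0.482, -0.517, 0.518]
force: [0.1, 0.1, 0.6]
grip_width: 0.588
```

```bash
python3 - <<'E'
from h import *;from rig import ctrl
s=ctrl.sense();print(s["eef_pos"],s["force"])
goto(s,(498.9,238.5,33.5),.072)
a=ctrl.capture("top")["img"][:,:,::-1];b=ctrl.capture("side")["img"][:,:,::-1]
z=lambda i,x,y,w,h,f:cv2.resize(i[y:y+h,x:x+w],None,fx=f,fy=f,interpolation=cv2.INTER_CUBIC)
cv2.imwrite("pics/g1.png",np.hstack([z(a,165,180,80,100,5),z(b,230,250,80,100,5)]))
E
```

```text
[498.62261769 238.53990542  89.63081232] [0.1172117  0.1474892  0.55058922]
R [[-0.071, -0.001, -0.997], [0.997, -0.001, -0.071], [-0.001, -1.0, 0.001]] xyaw 1.642 offset [ 0.      0.0561 -0.0004] yaw -0.0011 or other 3.14
```

View pics/g1.png

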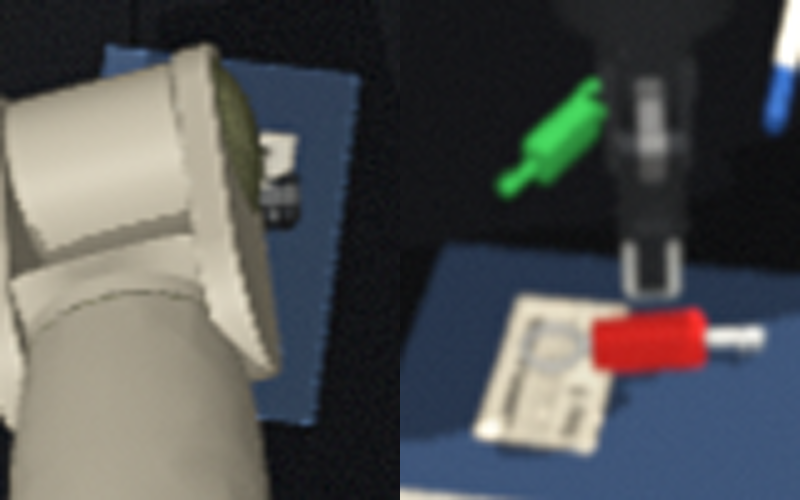

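The side picture shows the finger (crop x≈651) centred over the red handle (crop x≈650) along the key. Descending.

{"name": "jog_arm", "arguments": {
  "targets": [
    {"offset":[0,0.02,0],"yaw":0},
    {"offset":[0,0.04,0],"yaw":0},
    {"offset":[0,0.05,0],"yaw":0},
    {"offset":[0,0.056,0],"yaw":0},
    {"offset":[0,0.056,0],"yaw":0},
    {"offset":[0,0.056,0],"yaw":0}
  ]
}}

```text
time_s: 3.1
eef_pos: [500.6, 239.0, 36.7]
ee_rot: [-0.481, 0.483, 0.519, -0.516]
force: [0.6, 0.0, 0.2]
grip_width: 0.588
```

{"name": "jog_arm", "arguments": {
  "targets": [
    {"offset":[0,0,0],"yaw":0},
    {"offset":[0,0,0],"yaw":0},
    {"offset":[0,0,0],"yaw":0},
    {"offset":[0,0,0],"yaw":0},
    {"offset":[0,0,0],"yaw":0},
    {"offset":[0,0,0],"yaw":0},
    {"offset":[0,0,0],"yaw":0},
    {"offset":[0,0,0],"yaw":0}
  ],
  "fingers": 0.0,
  "grip_force": 90
}}

```text
time_s: 3.77
eef_pos: [501.1, 239.1, 37.8]
ee_rot: [-0.48, 0.483, 0.519, -0.516]
force: [-1.2, -0.6, 6.9]
grip_width: 0.156
```

```bash
python3 - <<'E'
from h import *;from rig import ctrl
s=ctrl.sense();print(s["eef_pos"],s["force"],s["wrist_torque"],s["grip_width"])
b=ctrl.capture("side")["img"][:,:,::-1]
z=lambda i,x,y,w,h,f:cv2.resize(i[y:y+h,x:x+w],None,fx=f,fy=f,interpolation=cv2.INTER_CUBIC)
cv2.imwrite("pics/g2.png",z(b,230,250,100,100,5))
E
```

```text
[501.10456755 239.10044654  37.83095727] [-1.16032315 -0.60727445  6.86056948] [-0.08879611  0.31070633 -0.0154198 ] 0.15615666238180406
```

View pics/g2.png

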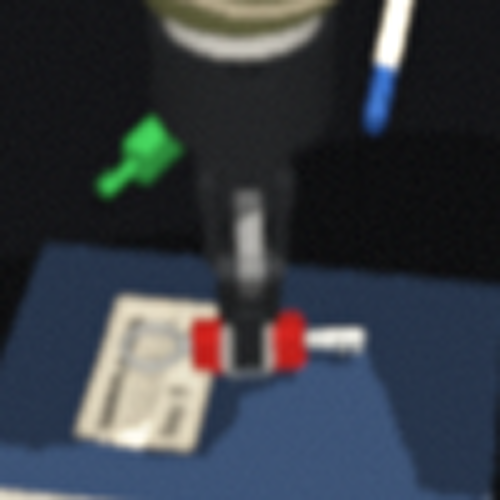

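Fingers bracket the middle of the red handle (crop x 222–272 of 192–305). Lifting.

{"name": "jog_arm", "arguments": {
  "targets": [
    {"offset":[0,-0.01,0],"yaw":0},
    {"offset":[0,-0.025,0],"yaw":0},
    {"offset":[0,-0.05,0],"yaw":0},
    {"offset":[0,-0.075,0],"yaw":0},
    {"offset":[0,-0.1,0],"yaw":0},
    {"offset":[0,-0.125,0],"yaw":0},
    {"offset":[0,-0.15,0],"yaw":0},
    {"offset":[0,-0.175,0],"yaw":0},
    {"offset":[0,-0.2,0],"yaw":0},
    {"offset":[0,-0.22,0],"yaw":0},
    {"offset":[0,-0.22,0],"yaw":0},
    {"offset":[0,-0.22,0],"yaw":0}
  ]
}}

```text
time_s: 4.82
eef_pos: [499.7, 239.1, 258.8]
ee_rot: [-0.48, 0.484, 0.52, -0.515]
force: [-1.2, -1.3, -1.6]
grip_width: 0.16
```

```bash
python3 - <<'E'
from h import *;from rig import ctrl
s=ctrl.sense();print(s["eef_pos"],s["force"],s["wrist_torque"],s["grip_width"],s["ee_rot"])
b=ctrl.capture("side")["img"][:,:,::-1];a=ctrl.capture("top")["img"][:,:,::-1]
cv2.imwrite("pics/l1s.png",b);cv2.imwrite("pics/l1t.png",a)
p=proj("side",[s["eef_pos"]])[0];print(p)
x,y=int(p[0])-50,int(p[1])-50
z=lambda i,x,y,w,h,f:cv2.resize(i[y:y+h,x:x+w],None,fx=f,fy=f,interpolation=cv2.INTER_CUBIC)
print(x,y);cv2.imwrite("pics/g3.png",z(b,x,y,100,100,5))
E
```

```text
[499.69332443 239.06154722 258.7858693 ] [-1.21840715 -1.26067656 -1.56807851] [-0.02894899  0.01816599 -0.00018642] 0.16027714969707782 [-0.4800549   0.48379228  0.51958498 -0.51528999]
[277.21786148 224.47762424]
227 174
```

View pics/g3.png

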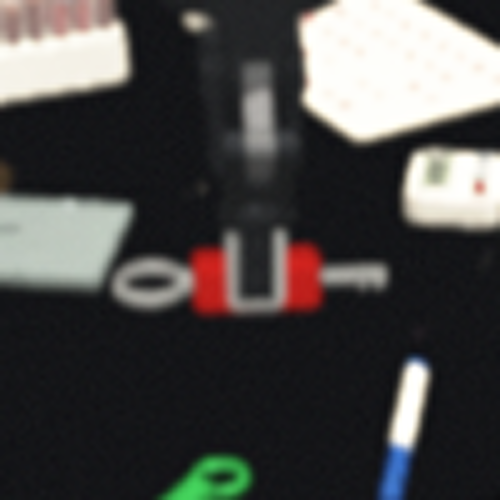

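```bash
python3 - <<'E'
from h import *
t=np.array([499.69,239.06,258.79])
for d in(-10,-12,-14):
  k=[t[0]-1.5,t[1]-.5,.072,t[2]+d]
  print(d,proj("side",pose(k,[(41,0,0),(25,0,0),(0,0,0),(-25,0,0),(-50,0,0)])).round(1).tolist())
E
```

```text
-10 [[257.0, 229.7], [265.2, 229.3], [278.1, 228.8], [290.9, 228.3], [303.7, 227.8]]
-12 [[257.1, 230.6], [265.3, 230.2], [278.1, 229.7], [290.9, 229.2], [303.7, 228.7]]
-14 [[257.1, 231.4], [265.3, 231.1], [278.1, 230.6], [290.9, 230.1], [303.7, 229.6]]
```

View pics/l1t.png

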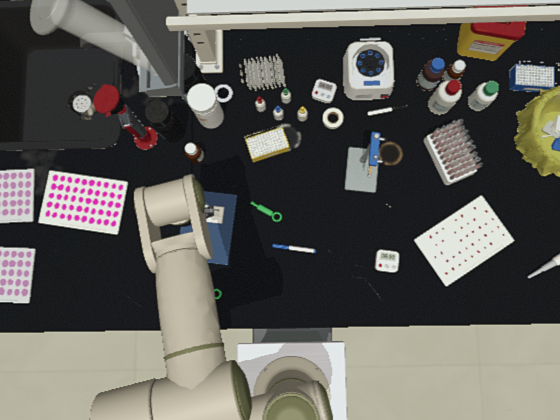

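```bash
python3 - <<'E'
from h import *;from rig import ctrl
s=ctrl.sense();print(s["eef_pos"])
# current key yaw assumed .072 with tool xyaw
goto(s,(508.1,-210.4,245),-.120)
E
```

```text
[499.17830015 238.91670866 256.76999036]
R [[-0.071, 0.004, -0.997], [0.997, -0.0, -0.071], [-0.0, -1.0, -0.004]] xyaw 1.642 offset [-0.4488  0.0118  0.023 ] yaw 0.191 or other -2.951
```

{"name": "jog_arm", "arguments": {
  "targets": [
    {"offset":[-0.01,0.001,0.001],"yaw":0.005},
    {"offset":[-0.035,0.001,0.002],"yaw":0.015},
    {"offset":[-0.07,0.002,0.004],"yaw":0.03},
    {"offset":[-0.108,0.003,0.006],"yaw":0.045},
    {"offset":[-0.146,0.004,0.008],"yaw":0.06},
    {"offset":[-0.184,0.005,0.01],"yaw":0.08},
    {"offset":[-0.222,0.006,0.012],"yaw":0.095},
    {"offset":[-0.26,0.007,0.014],"yaw":0.11},
    {"offset":[-0.295,0.008,0.016],"yaw":0.125},
    {"offset":[-0.325,0.009,0.018],"yaw":0.14},
    {"offset":[-0.35,0.01,0.019],"yaw":0.15},
    {"offset":[-0.36,0.01,0.019],"yaw":0.155}
  ]
}}

```text
time_s: 5.92
eef_pos: [504.8, -124.8, 245.5]
ee_rot: [-0.521, 0.522, 0.478, -0.477]
force: [1.1, -0.1, -1.3]
grip_width: 0.16
```

```bash
python3 - <<'E'
from h import *;from rig import ctrl
s=ctrl.sense();print(s["eef_pos"],s["dq"].round(2))
goto(s,(508.1,-210.4,245),-.120)
E
```

```text
[ 504.82873046 -124.77550376  245.48989654] [-0.15  0.07 -0.1   0.02  0.04 -0.11]
R [[0.088, 0.002, -0.996], [0.996, 0.0, 0.088], [0.0, -1.0, -0.002]] xyaw 1.483 offset [-0.085   0.0005 -0.0108] yaw 0.0322 or other -3.109
```

{"name": "jog_arm", "arguments": {
  "targets": [
    {"offset":[-0.02,0,-0.002],"yaw":0.008},
    {"offset":[-0.045,0,-0.005],"yaw":0.016},
    {"offset":[-0.068,0,-0.008],"yaw":0.025},
    {"offset":[-0.085,0,-0.011],"yaw":0.032},
    {"offset":[-0.085,0,-0.011],"yaw":0.032},
    {"offset":[-0.085,0,-0.011],"yaw":0.032}
  ]
}}

```text
time_s: 6.42
eef_pos: [507.9, -210.3, 244.6]
ee_rot: [0.53, -0.529, -0.469, 0.468]
force: [0.9, -0.0, -0.8]
grip_width: 0.165
```

```bash
python3 - <<'E'
from h import *;from rig import ctrl
s=ctrl.sense();print(s["eef_pos"],s["dq"].round(2),s["force"],s["grip_width"])
goto(s,(567.7,-217.6,238),-.120)
a=ctrl.capture("top")["img"][:,:,::-1];b=ctrl.capture("side")["img"][:,:,::-1]
z=lambda i,x,y,w,h,f:cv2.resize(i[y:y+h,x:x+w],None,fx=f,fy=f,interpolation=cv2.INTER_CUBIC)
cv2.imwrite("pics/h1.png",np.hstack([z(a,330,125,80,100,5),z(b,200,125,80,100,5)]))
k=pose([s["eef_pos"][0],s["eef_pos"][1],-.12,s["eef_pos"][2]],(39.5,-.4,-12));print(k,proj("top",k),proj("side",k))
E
```

```text
[ 507.91190769 -210.3471902   244.62529673] [ 0.03 -0.02  0.01  0.    0.    0.  ] [ 0.92047767 -0.0365033  -0.7841769 ] 0.16468601900607052
R [[0.12, 0.001, -0.993], [0.993, 0.002, 0.12], [0.002, -1.0, -0.0]] xyaw 1.45 offset [-0.      0.0066 -0.0602] yaw -0.0007 or other 3.141
[[ 547.07996392 -215.47294584  232.62529673]] [[369.6179939  195.42183562]] [[264.99227806 155.24068526]]
```

View pics/h1.png

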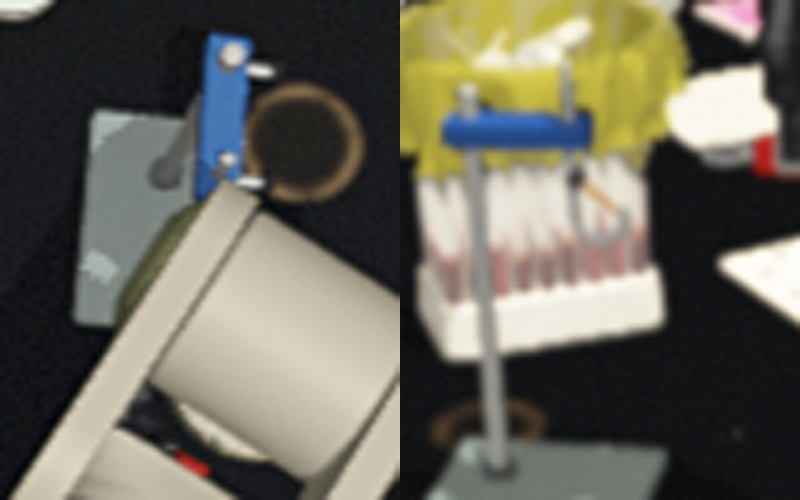

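{"name": "jog_arm", "arguments": {
  "targets": [
    {"offset":[0,0.006,-0.008],"yaw":0},
    {"offset":[0,0.007,-0.02],"yaw":0},
    {"offset":[0,0.007,-0.032],"yaw":0},
    {"offset":[0,0.007,-0.044],"yaw":0},
    {"offset":[0,0.007,-0.053],"yaw":0},
    {"offset":[0,0.007,-0.06],"yaw":0},
    {"offset":[0,0.007,-0.06],"yaw":0},
    {"offset":[0,0.007,-0.06],"yaw":0}
  ]
}}

```text
time_s: 7.18
eef_pos: [567.8, -215.9, 237.7]
ee_rot: [0.529, -0.528, -0.47, 0.469]
force: [-0.0, -0.3, -1.4]
grip_width: 0.156
```

```bash
python3 - <<'E'
from h import *;from rig import ctrl
s=ctrl.sense();print(s["eef_pos"],s["dq"].round(2),s["force"],s["grip_width"])
goto(s,(567.7,-217.6,238),-.120)
b=ctrl.capture("side")["img"][:,:,::-1];a=ctrl.capture("top")["img"][:,:,::-1]
z=lambda i,x,y,w,h,f:cv2.resize(i[y:y+h,x:x+w],None,fx=f,fy=f,interpolation=cv2.INTER_CUBIC)
cv2.imwrite("pics/h2.png",np.hstack([z(a,345,140,50,75,8),z(b,225,130,50,75,8)]))
k=pose([s["eef_pos"][0],s["eef_pos"][1],-.12,s["eef_pos"][2]],(39.5,-.4,-12));print(k,proj("top",k),proj("side",k))
E
```

```text
[ 567.82943452 -215.91567126  237.69315575] [-0.01 -0.02  0.01 -0.   -0.   -0.  ] [-0.02945768 -0.32409644 -1.43388087] 0.15554760343101118
R [[0.118, 0.001, -0.993], [0.993, 0.001, 0.118], [0.002, -1.0, -0.0]] xyaw 1.453 offset [-0.0017 -0.0003 -0.0001] yaw 0.0019 or other -3.14
[[ 606.99749075 -221.0414269   225.69315575]] [[370.41416763 173.38651848]] [[244.58818391 157.03117577]]
```

View pics/h2.png

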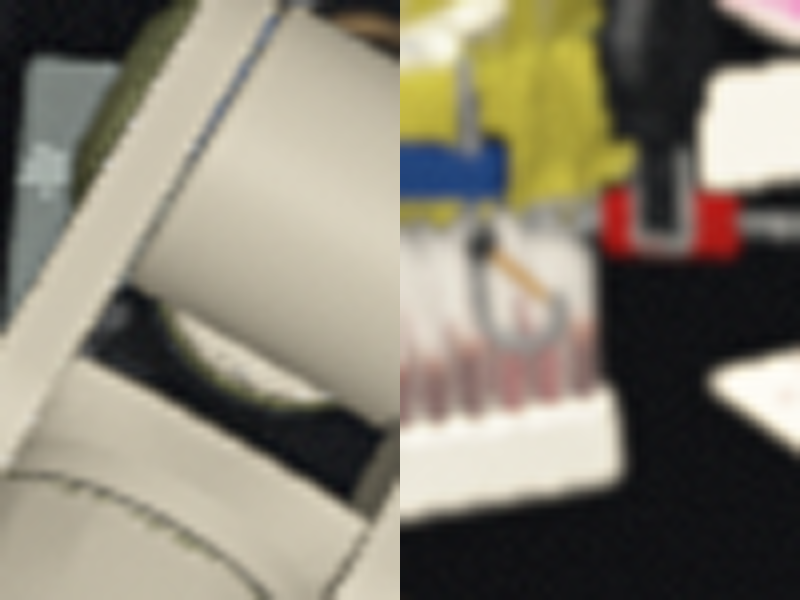

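```bash
python3 - <<'E'
from h import *;from rig import ctrl
b=ctrl.capture("side")["img"][:,:,::-1]
c=b[140:185,225:280]
cv2.imwrite("pics/h3.png",cv2.resize(cv2.convertScaleAbs(c,alpha=1.2),None,fx=13,fy=13,interpolation=cv2.INTER_CUBIC))
E
```

```text
(no output)
```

View pics/h3.png

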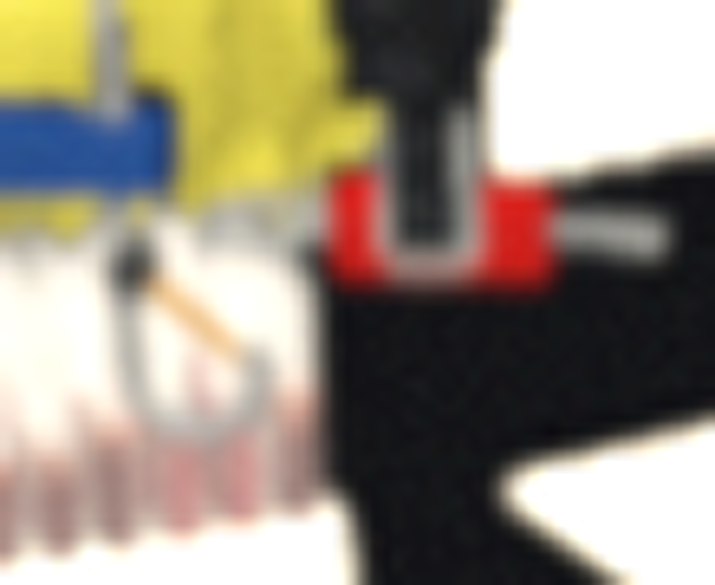

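```bash
cat > st.py <<'E'
from h import *;from rig import ctrl
F=[];P=[];W=[]
for i in range(6):
    c=ctrl.capture("side");s=ctrl.sense();F.append(s["force"]);P.append(s["eef_pos"]);W.append(s["wrist_torque"])
p=np.mean(P,0)
print("t",round(s["time_s"],2),"p",p.round(2),"F",np.mean(F,0).round(2),"sd",np.std(F,0).round(2),"M",np.mean(W,0).round(3),"g",round(s["grip_width"],3))
k=pose([p[0],p[1],-.12,p[2]],(39.5,-.4,-12))[0];print("eye",k.round(1))
s["eef_pos"]=p;goto(s,(567.7,-217.6,p[2]),-.120)
cv2.imwrite("pics/last.png",cv2.resize(c["img"][140:185,225:280,::-1],None,fx=13,fy=13,interpolation=cv2.INTER_CUBIC))
E
python3 st.py
```

```text
t 7.63 p [ 567.54 -216.49  238.33] F [ 0.12  0.33 -0.92] sd [0.22 0.38 0.37] M [ 0.003 -0.012 -0.011] g 0.163
eye [ 606.7 -221.6  226.3]
R [[0.119, 0.001, -0.993], [0.993, 0.001, 0.119], [0.001, -1.0, -0.001]] xyaw 1.452 offset [-0.0011 -0.     -0.0003] yaw 0.0008 or other -3.141
```

{"name": "jog_arm", "arguments": {
  "targets": [
    {"offset":[-0.001,0.002,0],"yaw":0},
    {"offset":[-0.001,0.004,0],"yaw":0},
    {"offset":[-0.001,0.006,0],"yaw":0},
    {"offset":[-0.001,0.008,0],"yaw":0},
    {"offset":[-0.001,0.009,0],"yaw":0},
    {"offset":[-0.001,0.009,0],"yaw":0},
    {"offset":[-0.001,0.009,0],"yaw":0}
  ]
}}

```text
time_s: 8.22
eef_pos: [567.5, -217.5, 229.2]
ee_rot: [-0.529, 0.529, 0.47, -0.469]
force: [-0.0, 0.0, -1.3]
grip_width: 0.16
```

```bash
python3 st.py
```

```text
t 8.52 p [ 567.55 -217.53  229.38] F [-0.49  0.08 -1.05] sd [0.49 0.59 0.32] M [-0.003  0.023 -0.012] g 0.161
eye [ 606.7 -222.7  217.4]
R [[0.119, 0.001, -0.993], [0.993, 0.001, 0.119], [0.001, -1.0, -0.001]] xyaw 1.452 offset [-0.      0.     -0.0002] yaw 0.0009 or other -3.141
```

{"name": "jog_arm", "arguments": {
  "targets": [
    {"offset":[0,0.001,0],"yaw":0},
    {"offset":[0,0.002,0],"yaw":0},
    {"offset":[0,0.003,0],"yaw":0},
    {"offset":[0,0.004,0],"yaw":0},
    {"offset":[0,0.004,0],"yaw":0},
    {"offset":[0,0.004,0],"yaw":0}
  ]
}}

```text
time_s: 9.02
eef_pos: [567.5, -217.5, 225.3]
ee_rot: [-0.529, 0.529, 0.47, -0.469]
force: [1.0, -1.2, -0.4]
grip_width: 0.163
```

```bash
python3 st.py
```

```text
t 9.32 p [ 567.56 -217.53  225.4 ] F [-0.16  0.13 -1.55] sd [0.43 0.76 0.72] M [0.013 0.012 0.022] g 0.159
eye [ 606.7 -222.7  213.4]
R [[0.119, 0.001, -0.993], [0.993, 0.001, 0.119], [0.001, -1.0, -0.001]] xyaw 1.452 offset [-0.      0.     -0.0001] yaw 0.0009 or other -3.141
```

View pics/last.png

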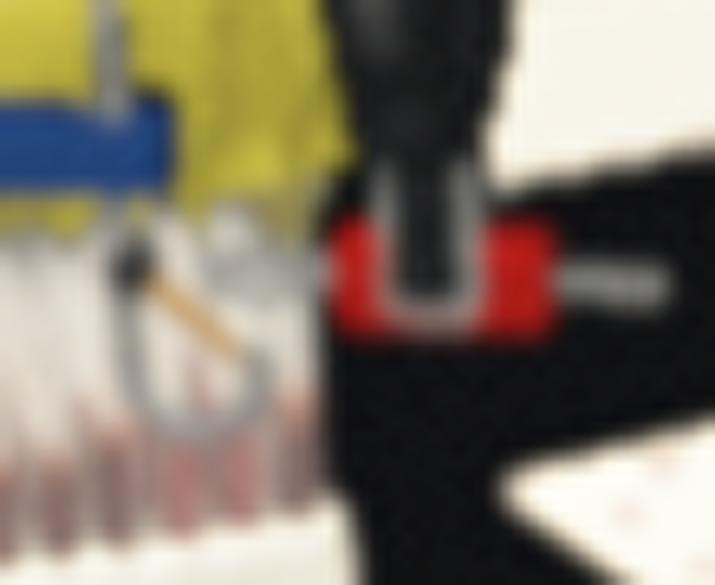

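The picture shows the ring (crop x ≈205–320, row 270) centred over the hook's tip (crop 258, 352), still clear. Continuing down.

{"name": "jog_arm", "arguments": {
  "targets": [
    {"offset":[0,0.001,0],"yaw":0},
    {"offset":[0,0.002,0],"yaw":0},
    {"offset":[0,0.003,0],"yaw":0},
    {"offset":[0,0.004,0],"yaw":0},
    {"offset":[0,0.004,0],"yaw":0}
  ]
}}

```text
time_s: 9.73
eef_pos: [567.5, -217.5, 221.1]
ee_rot: [0.529, -0.529, -0.47, 0.469]
force: [-0.9, 0.3, -1.0]
grip_width: 0.162
```

```bash
python3 st.py
```

```text
t 10.03 p [ 567.56 -217.53  221.4 ] F [ 0.09  0.08 -0.94] sd [0.34 0.54 0.4 ] M [0.009 0.01  0.014] g 0.164
eye [ 606.7 -222.7  209.4]
R [[0.119, 0.002, -0.993], [0.993, 0.001, 0.119], [0.001, -1.0, -0.001]] xyaw 1.452 offset [-0.0001  0.     -0.0001] yaw 0.0009 or other -3.141
```

{"name": "jog_arm", "arguments": {
  "targets": [
    {"offset":[0,0.001,0],"yaw":0},
    {"offset":[0,0.002,0],"yaw":0},
    {"offset":[0,0.003,0],"yaw":0},
    {"offset":[0,0.003,0],"yaw":0}
  ]
}}

```text
time_s: 10.37
eef_pos: [567.5, -217.5, 218.2]
ee_rot: [0.529, -0.529, -0.47, 0.469]
force: [-0.4, 0.1, -1.0]
grip_width: 0.166
```

```bash
python3 st.py
```

```text
t 10.67 p [ 567.58 -217.52  218.44] F [ 0.1   0.03 -1.04] sd [0.45 0.38 0.42] M [-0.008  0.044  0.01 ] g 0.155
eye [ 606.8 -222.7  206.4]
R [[0.119, 0.002, -0.993], [0.993, 0.001, 0.119], [0.001, -1.0, -0.002]] xyaw 1.452 offset [-0.0001  0.     -0.0001] yaw 0.0008 or other -3.141
```

View pics/last.png

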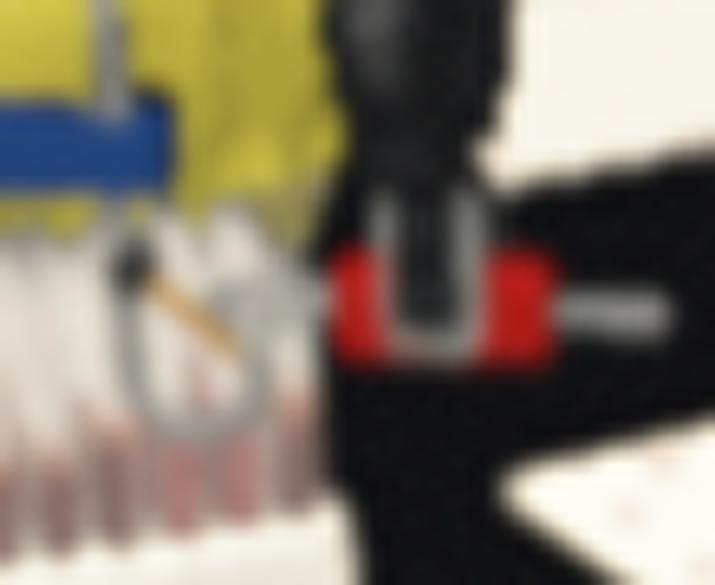

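{"name": "jog_arm", "arguments": {
  "targets": [
    {"offset":[0,0.001,0],"yaw":0},
    {"offset":[0,0.002,0],"yaw":0},
    {"offset":[0,0.003,0],"yaw":0},
    {"offset":[0,0.003,0],"yaw":0}
  ]
}}

```text
time_s: 11.0
eef_pos: [567.5, -217.5, 215.2]
ee_rot: [-0.529, 0.529, 0.47, -0.469]
force: [0.3, 0.1, -1.7]
grip_width: 0.16
```

```bash
python3 st.py
```

```text
t 11.3 p [ 567.6  -217.53  215.49] F [-0.12 -0.01 -1.  ] sd [0.37 0.32 0.74] M [-0.022  0.017  0.018] g 0.159
eye [ 606.8 -222.7  203.5]
R [[0.119, 0.002, -0.993], [0.993, 0.001, 0.119], [0.001, -1.0, -0.002]] xyaw 1.452 offset [-0.0001  0.     -0.0001] yaw 0.0009 or other -3.141
```

{"name": "jog_arm", "arguments": {
  "targets": [
    {"offset":[0,0.001,0],"yaw":0},
    {"offset":[0,0.002,0],"yaw":0},
    {"offset":[0,0.003,0],"yaw":0},
    {"offset":[0,0.003,0],"yaw":0}
  ]
}}

```text
time_s: 11.63
eef_pos: [567.6, -217.5, 212.2]
ee_rot: [-0.529, 0.529, 0.47, -0.469]
force: [-0.1, -0.4, -0.8]
grip_width: 0.161
```

```bash
python3 st.py
```

```text
t 11.93 p [ 567.62 -217.54  212.53] F [ 0.03  0.27 -1.  ] sd [0.5  0.42 0.18] M [ 0.     0.005 -0.024] g 0.162
eye [ 606.8 -222.7  200.5]
R [[0.119, 0.002, -0.993], [0.993, 0.001, 0.119], [0.001, -1.0, -0.002]] xyaw 1.452 offset [-0.0001  0.     -0.0001] yaw 0.0009 or other -3.141
```

View pics/last.png

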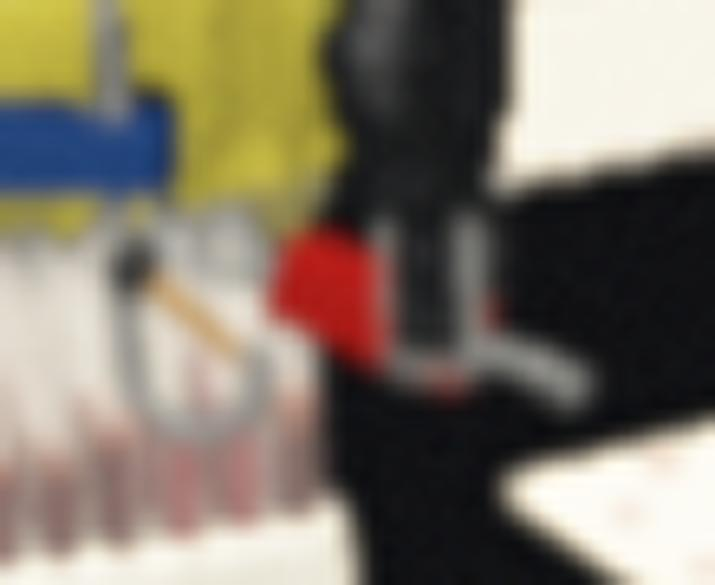

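```bash
python3 st.py; python3 - <<'E'
from h import *;from rig import ctrl
b=ctrl.capture("side")["img"][:,:,::-1]
cv2.imwrite("pics/n1.png",cv2.resize(b[120:200,215:315],None,fx=8,fy=8,interpolation=cv2.INTER_LANCZOS4)[:600])
E
```

```text
t 12.23 p [ 567.63 -217.55  212.56] F [ 0.23 -0.21 -1.06] sd [0.57 0.55 0.62] M [-0.012  0.012 -0.005] g 0.155
eye [ 606.8 -222.7  200.6]
R [[0.119, 0.002, -0.993], [0.993, 0.001, 0.119], [0.001, -1.0, -0.002]] xyaw 1.452 offset [-0.      0.     -0.0001] yaw 0.0009 or other -3.141
```

View pics/n1.png

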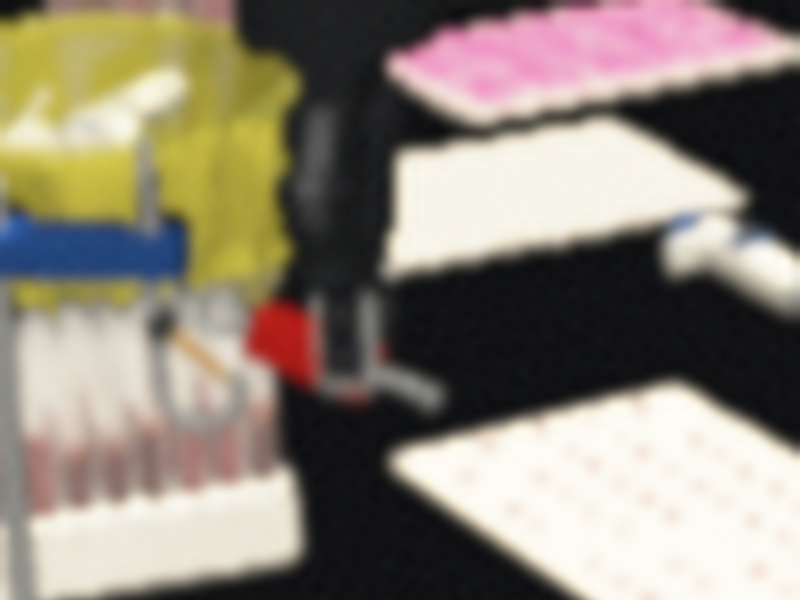

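```bash
python3 - <<'E'
from h import *;from rig import ctrl
for p in[(480,-150,0),(530,-100,0),(560,-80,0)]:print(p,proj("top",p),proj("side",p))
for n,uv in(("timer",(387,261)),("marker",(293,248)),("green",(266,211)),("tip of marker",(316,250)),("greenring",(278,217)),("sheet",(415,238)),("bits",(389,205)),("timer L",(374,261)),("book",(237,195))):print(n,ray("top",uv,5).round())
s=ctrl.sense();goto(s,(508,-210,212.5),-.12)
E
```

```text
(480, -150, 0) [[337.43145417 230.54394158]] [[288.814275   236.34672069]]
(530, -100, 0) [[320.61019468 214.66705877]] [[271.4167332  245.29806015]]
(560, -80, 0) [[313.84511793 205.14962897]] [[260.61944519 249.05126143]]
timer [ 384. -296.    5.]
marker [429. -13.   5.]
green [544.  67.   5.]
tip of marker [422. -83.   5.]
greenring [525.  31.   5.]
sheet [ 452. -383.    5.]
bits [ 555. -310.    5.]
timer L [ 385. -257.    5.]
book [596. 157.   5.]
R [[0.119, 0.002, -0.993], [0.993, 0.001, 0.119], [0.001, -1.0, -0.002]] xyaw 1.452 offset [ 0.0004 -0.      0.0601] yaw 0.0009 or other -3.141
```

{"name": "jog_arm", "arguments": {
  "targets": [
    {"offset":[0,0,0.004],"yaw":0},
    {"offset":[0,0,0.01],"yaw":0},
    {"offset":[0,0,0.018],"yaw":0},
    {"offset":[0,0,0.028],"yaw":0},
    {"offset":[0,0,0.04],"yaw":0},
    {"offset":[0,0,0.052],"yaw":0},
    {"offset":[0,0,0.065],"yaw":0},
    {"offset":[0,0,0.065],"yaw":0}
  ]
}}

```text
time_s: 12.95
eef_pos: [501.3, -209.5, 212.7]
ee_rot: [0.529, -0.529, -0.47, 0.469]
force: [0.5, -0.5, -1.0]
grip_width: 0.159
```

```bash
python3 - <<'E'
from h import *;from rig import ctrl
s=ctrl.sense();print(s["eef_pos"],s["grip_width"],s["force"])
goto(s,(500,-150,80),-.12)
b=ctrl.capture("side")["img"][:,:,::-1]
cv2.imwrite("pics/n2.png",cv2.resize(b[120:195,215:315],None,fx=8,fy=8,interpolation=cv2.INTER_LANCZOS4)[:600])
E
```

```text
[ 501.30888407 -209.49257631  212.70292892] 0.1589244331435695 [ 0.54318232 -0.50446792 -0.96292357]
R [[0.119, 0.001, -0.993], [0.993, 0.001, 0.119], [0.001, -1.0, -0.001]] xyaw 1.451 offset [0.0588 0.1328 0.0085] yaw 0.0003 or other -3.141
```

View pics/n2.png

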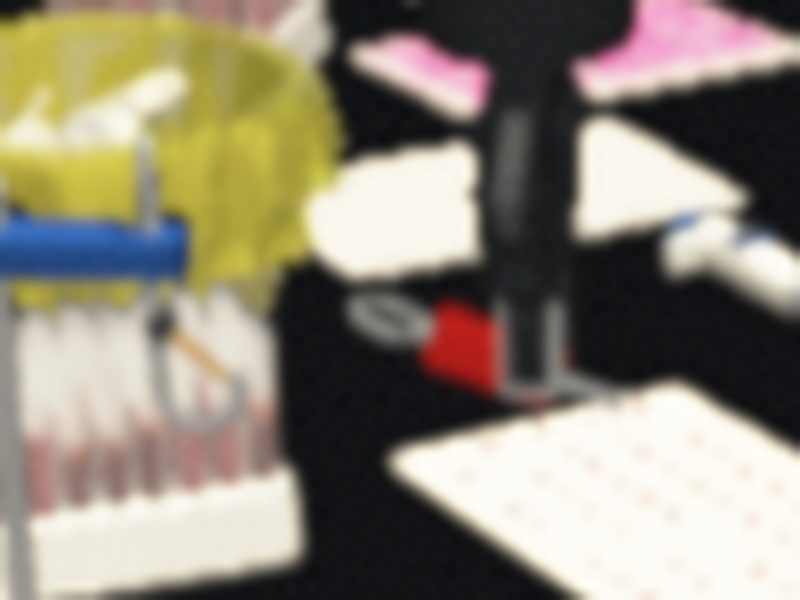

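{"name": "jog_arm", "arguments": {
  "targets": [
    {"offset":[0.005,0.015,0.001],"yaw":0},
    {"offset":[0.015,0.035,0.003],"yaw":0},
    {"offset":[0.03,0.06,0.005],"yaw":0},
    {"offset":[0.045,0.09,0.007],"yaw":0},
    {"offset":[0.055,0.115,0.0085],"yaw":0},
    {"offset":[0.059,0.133,0.0085],"yaw":0},
    {"offset":[0.059,0.133,0.0085],"yaw":0},
    {"offset":[0.059,0.133,0.0085],"yaw":0}
  ]
}}

```text
time_s: 13.67
eef_pos: [501.6, -150.1, 79.9]
ee_rot: [-0.529, 0.529, 0.47, -0.469]
force: [-0.1, 0.4, -0.1]
grip_width: 0.161
```

{"name": "jog_arm", "arguments": {
  "targets": [
    {"offset":[0,0.015,0],"yaw":0},
    {"offset":[0,0.03,0],"yaw":0},
    {"offset":[0,0.04,0],"yaw":0},
    {"offset":[0,0.045,0],"yaw":0},
    {"offset":[0,0.048,0],"yaw":0},
    {"offset":[0,0.051,0],"yaw":0},
    {"offset":[0,0.053,0],"yaw":0},
    {"offset":[0,0.055,0],"yaw":0},
    {"offset":[0,0.056,0],"yaw":0},
    {"offset":[0,0.057,0],"yaw":0},
    {"offset":[0,0.057,0],"yaw":0}
  ],
  "grip_force": 20
}}

```text
time_s: 14.58
eef_pos: [502.3, -150.4, 24.9]
ee_rot: [-0.528, 0.53, 0.47, -0.469]
force: [-4.6, 2.3, 17.9]
grip_width: 0.159
```

```bash
python3 - <<'E'
from h import *;from rig import ctrl
s=ctrl.sense();print(s["eef_pos"],s["grip_width"],s["force"])
b=ctrl.capture("side")["img"][:,:,::-1]
cv2.imwrite("pics/n3.png",cv2.resize(b[180:255,235:335],None,fx=8,fy=8,interpolation=cv2.INTER_LANCZOS4)[:600])
E
```

```text
[ 502.27086781 -150.38774536   24.89161965] 0.15917296642590575 [-4.57222112  2.27169613 17.87864043]
```

View pics/n3.png

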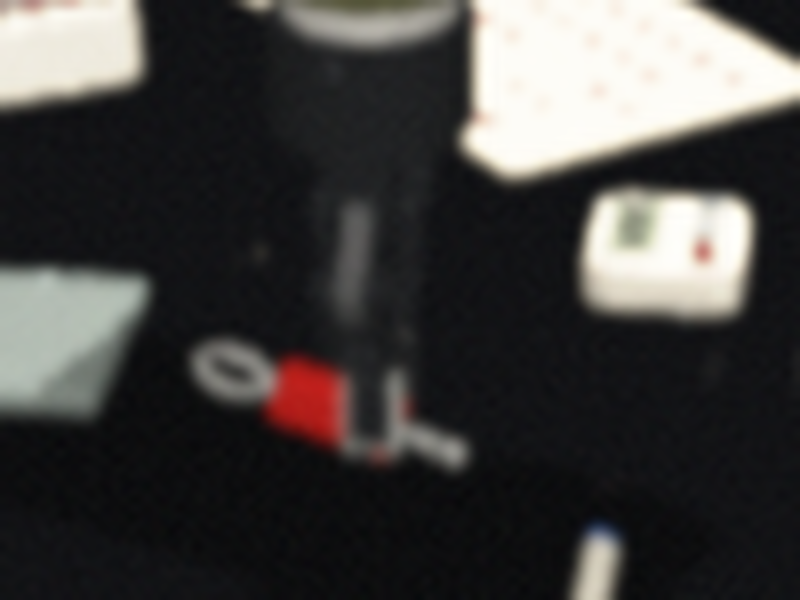

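{"name": "jog_arm", "arguments": {
  "targets": [
    {"offset":[0,-0.003,0],"yaw":0},
    {"offset":[0,-0.003,0],"yaw":0},
    {"offset":[0,-0.003,0],"yaw":0},
    {"offset":[0,-0.003,0],"yaw":0},
    {"offset":[0,-0.02,0],"yaw":0},
    {"offset":[0,-0.04,0],"yaw":0},
    {"offset":[0,-0.055,0],"yaw":0},
    {"offset":[0,-0.055,0],"yaw":0}
  ],
  "fingers": 0.05
}}

```text
time_s: 15.3
eef_pos: [503.3, -151.0, 82.3]
ee_rot: [-0.527, 0.531, 0.471, -0.468]
force: [0.7, -0.9, 0.1]
grip_width: 0.587
```

```bash
python3 - <<'E'
from h import *;from rig import ctrl
s=ctrl.sense();print(s["eef_pos"],s["grip_width"],s["force"])
b=ctrl.capture("side")["img"][:,:,::-1]
cv2.imwrite("pics/n4.png",cv2.resize(b[195:255,245:325],None,fx=10,fy=10,interpolation=cv2.INTER_LANCZOS4)[:600])
E
```

```text
[ 503.27727618 -150.98263142   82.2731043 ] 0.5867366921634228 [ 0.65274045 -0.85743395  0.08432558]
```

View pics/n4.png

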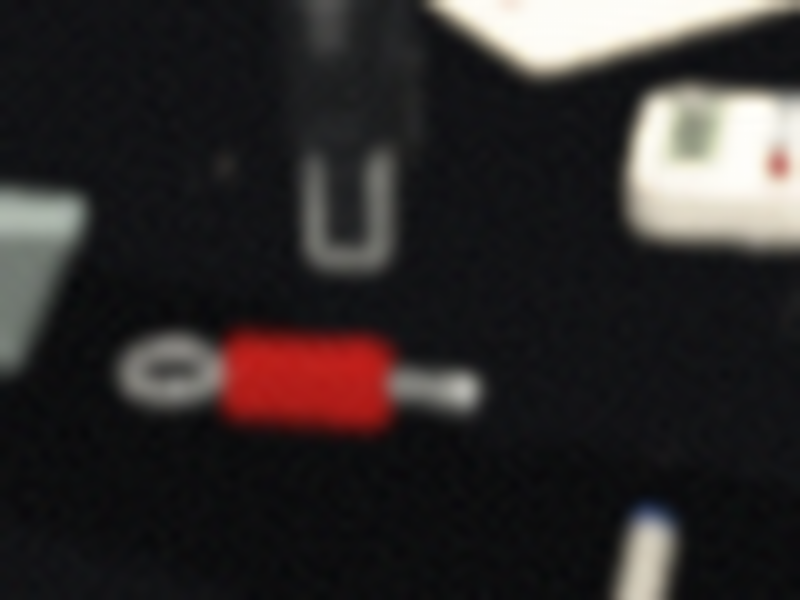

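```bash
python3 - <<'E'
from h import *;from rig import ctrl
from scipy.optimize import least_squares
L=np.array([(41,0,0),(25,0,0),(-25,0,0),(-50,0,0)]);u=np.array([(170,371),(222,376),(394,385),(483,391)])
u=np.c_[245+(u[:,0]+.5)/10-.5,195+(u[:,1]+.5)/10-.5]
r=least_squares(lambda p:(proj("side",pose([*p,11],L))-u).ravel(),[500,-150,-.12]);print(r.x,r.fun.round(1))
s=ctrl.sense();p=s["eef_pos"];print(p,proj("side",[p]))
a=ctrl.capture("top")["img"][:,:,::-1]
cv2.imwrite("pics/n5.png",cv2.resize(a[180:255,300:400],None,fx=8,fy=8,interpolation=cv2.INTER_CUBIC))
E
```

```text
[ 5.19608098e+02 -1.53429293e+02 -1.11122077e-01] [ 0.4  0.2  0.4  0.  -0.1  0.  -0.7 -0.1]
[ 502.62703408 -150.67498837   80.69187172] [[280.80597804 212.28553716]]
```

View pics/n5.png

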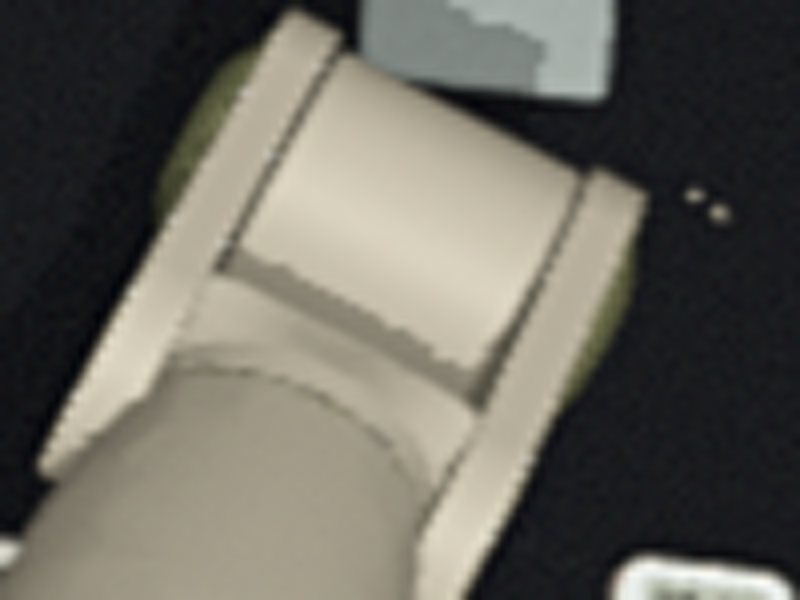

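```bash
python3 - <<'E'
from h import *;from rig import ctrl
s=ctrl.sense();k=[519.6,-153.4,-.111,0]
p=pose(k,(2,0,20))[0];print(s["eef_pos"],p);goto(s,p,-.111)
E
```

```text
[ 502.03228128 -150.3478651    79.62789053] [ 521.58769165 -153.6215444    20.        ]
R [[0.119, 0.003, -0.993], [0.993, -0.0, 0.119], [0.0, -1.0, -0.003]] xyaw 1.452 offset [-0.0009  0.0597 -0.0196] yaw -0.008 or other 3.134
```

{"name": "jog_arm", "arguments": {
  "targets": [
    {"offset":[-0.001,0.005,-0.01],"yaw":-0.008},
    {"offset":[-0.001,0.015,-0.0196],"yaw":-0.008},
    {"offset":[-0.001,0.03,-0.0196],"yaw":-0.008},
    {"offset":[-0.001,0.042,-0.0196],"yaw":-0.008},
    {"offset":[-0.001,0.05,-0.0196],"yaw":-0.008},
    {"offset":[-0.001,0.056,-0.0196],"yaw":-0.008},
    {"offset":[-0.001,0.056,-0.0196],"yaw":-0.008},
    {"offset":[-0.001,0.056,-0.0196],"yaw":-0.008}
  ],
  "fingers": 0.04
}}

```text
time_s: 16.07
eef_pos: [521.5, -153.7, 23.5]
ee_rot: [-0.526, 0.528, 0.472, -0.471]
force: [0.4, 0.3, 1.1]
grip_width: 0.466
```

```bash
python3 - <<'E'
from h import *;from rig import ctrl
s=ctrl.sense();print(s["eef_pos"],s["force"],s["grip_width"]);goto(s,(521.6,-153.6,20),-.111)
b=ctrl.capture("side")["img"][:,:,::-1]
s=ctrl.sense();print(s["eef_pos"],s["force"],s["grip_width"])
cv2.imwrite("pics/n6.png",cv2.resize(b[195:255,245:325],None,fx=10,fy=10,interpolation=cv2.INTER_LANCZOS4)[:600])
E
```

```text
[ 521.4823962  -153.67790335   23.5376902 ] [0.44529821 0.27896968 1.12879333] 0.4660975269203458
R [[0.111, 0.003, -0.994], [0.994, -0.0, 0.111], [0.0, -1.0, -0.003]] xyaw 1.46 offset [ 0.0001  0.0035 -0.0001] yaw -0.0 or other 3.142
[ 521.71174646 -153.79233538   23.96438784] [ 0.7184415  -1.04401741  0.28926614] 0.4697376425131453
```

View pics/n6.png

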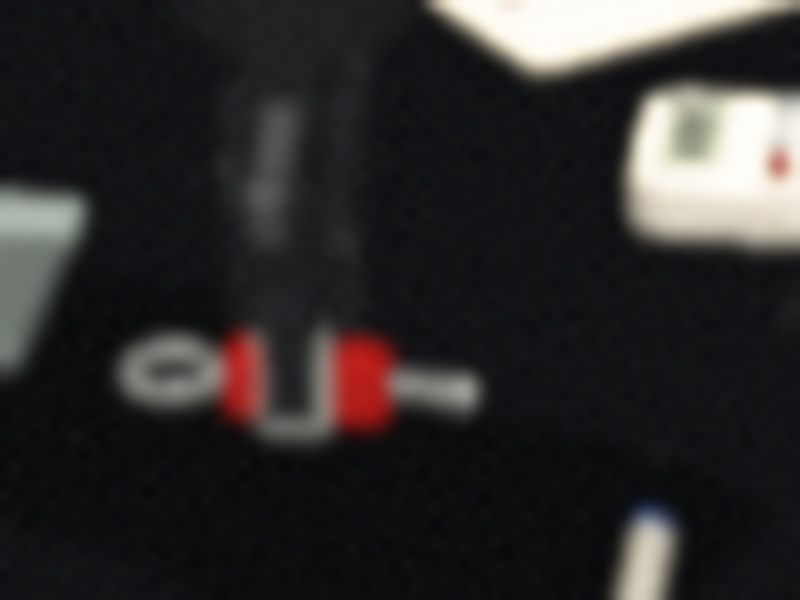

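{"name": "jog_arm", "arguments": {
  "targets": [
    {"offset":[0,0.002,0],"yaw":0},
    {"offset":[0,0.002,0],"yaw":0},
    {"offset":[0,0.002,0],"yaw":0},
    {"offset":[0,0.002,0],"yaw":0},
    {"offset":[0,0.002,0],"yaw":0},
    {"offset":[0,0.002,0],"yaw":0},
    {"offset":[0,0.002,0],"yaw":0},
    {"offset":[0,0.002,0],"yaw":0},
    {"offset":[0,0.002,0],"yaw":0}
  ],
  "fingers": 0.0,
  "grip_force": 120
}}

```text
time_s: 16.87
eef_pos: [522.0, -153.9, 22.7]
ee_rot: [-0.526, 0.528, 0.472, -0.471]
force: [-2.4, 0.4, 5.6]
grip_width: 0.149
```

```bash
python3 - <<'E'
from h import *;from rig import ctrl
s=ctrl.sense();print(s["eef_pos"],s["force"],s["grip_width"])
E
```

```text
[ 521.96834421 -153.92923706   22.69191861] [-2.4401016   0.44227373  5.61550768] 0.14883688500179723
```

{"name": "jog_arm", "arguments": {
  "targets": [
    {"offset":[0,-0.005,0],"yaw":0},
    {"offset":[0,-0.015,0],"yaw":0},
    {"offset":[0,-0.035,0],"yaw":0},
    {"offset":[0,-0.06,0],"yaw":0},
    {"offset":[0,-0.09,0],"yaw":0},
    {"offset":[0,-0.12,0],"yaw":0},
    {"offset":[0,-0.15,0],"yaw":0},
    {"offset":[0,-0.18,0],"yaw":0},
    {"offset":[0,-0.2,0],"yaw":0},
    {"offset":[0,-0.212,0],"yaw":0},
    {"offset":[0,-0.212,0],"yaw":0},
    {"offset":[0,-0.212,0],"yaw":0}
  ]
}}

```text
time_s: 17.87
eef_pos: [520.9, -153.6, 235.0]
ee_rot: [-0.525, 0.528, 0.472, -0.471]
force: [-0.8, 0.3, -1.6]
grip_width: 0.152
```

```bash
python3 - <<'E'
from h import *;from rig import ctrl
b=ctrl.capture("side")["img"][:,:,::-1]
s=ctrl.sense();p=s["eef_pos"];print(p,s["force"],s["grip_width"]);goto(s,(521.6,-153.6,233),-.111)
cv2.imwrite("pics/n7.png",cv2.resize(b[135:195,245:325],None,fx=10,fy=10,interpolation=cv2.INTER_LANCZOS4)[:600])
for d in(-8,-10,-12):print(d,((proj("side",pose([p[0]-2,p[1]+.2,-.111,p[2]+d],[(41,0,0),(0,0,0),(-50,0,0)]))-[245,135]+.5)*10-.5).round(0).tolist())
E
```

```text
[ 520.67442511 -153.50502332  234.09670064] [ 1.40150314  0.58719158 -1.19376567] 0.14955074216639425
R [[0.111, 0.003, -0.994], [0.994, -0.0, 0.111], [-0.0, -1.0, -0.003]] xyaw 1.46 offset [ 0.      0.0011 -0.0009] yaw -0.0 or other 3.142
-8 [[150.0, 302.0], [297.0, 307.0], [477.0, 313.0]]
-10 [[151.0, 309.0], [297.0, 314.0], [477.0, 319.0]]
-12 [[151.0, 316.0], [297.0, 320.0], [477.0, 326.0]]
```

View pics/n7.png

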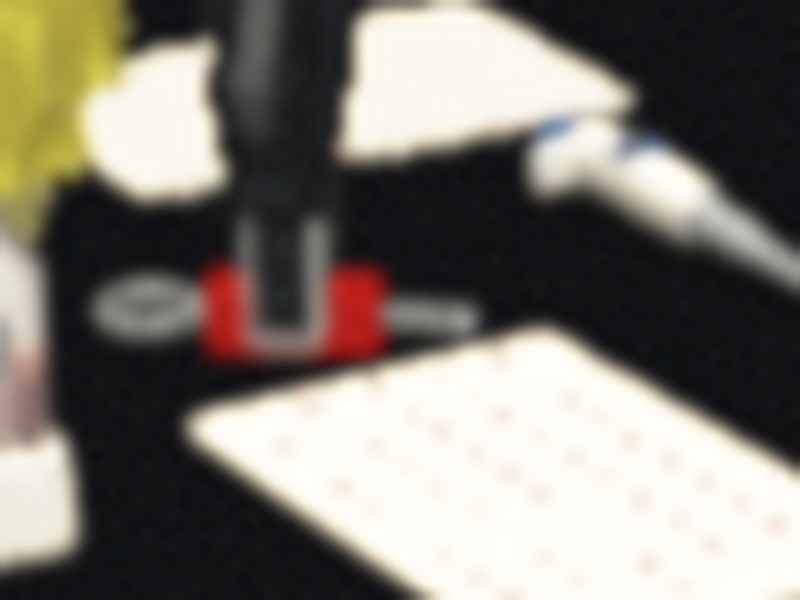

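```bash
python3 - <<'E'
from h import *;from rig import ctrl
s=ctrl.sense();print(s["eef_pos"]);goto(s,(508.7,-210.9,234),-.12);goto(s,(568.3,-218.1,234),-.12)
E
```

```text
[ 520.67442511 -153.50502332  234.09670064]
R [[0.111, 0.003, -0.994], [0.994, -0.0, 0.111], [-0.0, -1.0, -0.003]] xyaw 1.46 offset [-0.0584  0.0001  0.0055] yaw 0.009 or other -3.133
R [[0.111, 0.003, -0.994], [0.994, -0.0, 0.111], [-0.0, -1.0, -0.003]] xyaw 1.46 offset [-0.0589  0.0003 -0.0545] yaw 0.009 or other -3.133
```

{"name": "jog_arm", "arguments": {
  "targets": [
    {"offset":[-0.01,0,0.001],"yaw":0.002},
    {"offset":[-0.025,0,0.002],"yaw":0.004},
    {"offset":[-0.042,0,0.004],"yaw":0.006},
    {"offset":[-0.054,0,0.005],"yaw":0.009},
    {"offset":[-0.059,0,0.0],"yaw":0.009},
    {"offset":[-0.059,0,-0.01],"yaw":0.009},
    {"offset":[-0.059,0,-0.022],"yaw":0.009},
    {"offset":[-0.059,0,-0.034],"yaw":0.009},
    {"offset":[-0.059,0,-0.045],"yaw":0.009},
    {"offset":[-0.059,0,-0.053],"yaw":0.009},
    {"offset":[-0.059,0,-0.0545],"yaw":0.009},
    {"offset":[-0.059,0,-0.0545],"yaw":0.009}
  ]
}}

```text
time_s: 18.92
eef_pos: [568.5, -218.0, 233.5]
ee_rot: [-0.528, 0.53, 0.47, -0.469]
force: [0.4, -0.3, -1.4]
grip_width: 0.149
```

```bash
sed -i 's/(39.5,-.4,-12)/(38.8,0,-11)/; s/(567.7,-217.6,p\[2\])/(568.3,-218.1,p[2])/' st.py; python3 st.py
```

```text
t 19.22 p [ 568.06 -218.12  234.19] F [ 0.02  0.51 -1.03] sd [0.48 0.2  0.55] M [-0.002 -0.011 -0.002] g 0.153
eye [ 606.6 -222.8  223.2]
R [[0.12, 0.003, -0.993], [0.993, -0.001, 0.12], [-0.0, -1.0, -0.003]] xyaw 1.451 offset [ 0.0001  0.     -0.0002] yaw -0.0002 or other 3.141
```

View pics/last.png

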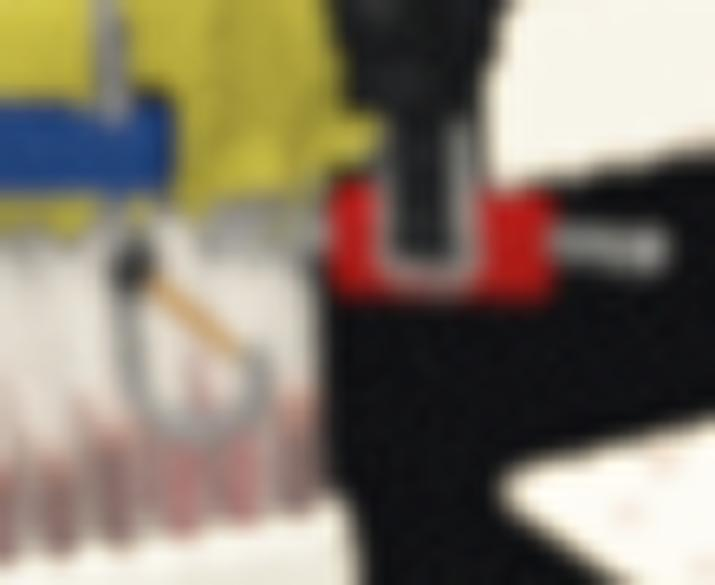

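{"name": "jog_arm", "arguments": {
  "targets": [
    {"offset":[0,0.002,0],"yaw":0},
    {"offset":[0,0.005,0],"yaw":0},
    {"offset":[0,0.008,0],"yaw":0},
    {"offset":[0,0.011,0],"yaw":0},
    {"offset":[0,0.014,0],"yaw":0},
    {"offset":[0,0.016,0],"yaw":0},
    {"offset":[0,0.017,0],"yaw":0},
    {"offset":[0,0.017,0],"yaw":0}
  ]
}}

```text
time_s: 19.88
eef_pos: [568.1, -218.2, 217.2]
ee_rot: [-0.528, 0.53, 0.47, -0.468]
force: [-0.3, -0.1, -0.4]
grip_width: 0.146
```

```bash
python3 st.py
```

```text
t 20.18 p [ 568.18 -218.2   217.54] F [ 0.02  0.08 -1.41] sd [0.48 0.6  0.69] M [0.011 0.012 0.003] g 0.144
eye [ 606.7 -222.8  206.5]
R [[0.12, 0.004, -0.993], [0.993, -0.001, 0.12], [-0.0, -1.0, -0.004]] xyaw 1.451 offset [ 0.0001  0.     -0.0001] yaw -0.0001 or other 3.141
```

View pics/last.png

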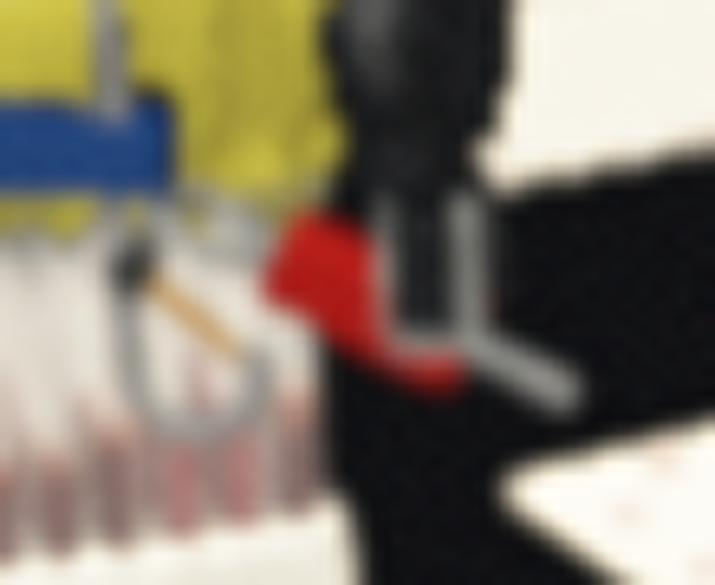

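```bash
python3 st.py; cp pics/last.png pics/w1.png; python3 - <<'E'
from h import *;from rig import ctrl
c=ctrl.capture("side")
for t in("key_grip","key_eye"):
  for d in ctrl.regions_of("side",t)[:3]:print(t,round(float(d["score"]),2),np.array(d["box"]).round(1))
E
```

```text
t 20.48 p [ 568.14 -218.2   217.49] F [ 0.18  0.37 -1.08] sd [0.19 0.22 0.66] M [ 0.007  0.007 -0.005] g 0.146
eye [ 606.7 -222.8  206.5]
R [[0.12, 0.003, -0.993], [0.993, -0.001, 0.12], [-0.0, -1.0, -0.003]] xyaw 1.451 offset [ 0.0001  0.     -0.0001] yaw -0.0001 or other 3.141
key_grip 0.71 [250.3 265.4 269.9 290.2]
key_grip 0.71 [364.8 316.9 390.3 351.9]
key_grip 0.56 [233.5 152.9 267.3 168.3]
key_eye 0.82 [364.2 315.6 388.3 347.5]
key_eye 0.49 [250.  266.  272.5 287.7]
key_eye 0.43 [236.2 153.4 260.3 167.9]
```

View pics/w1.png

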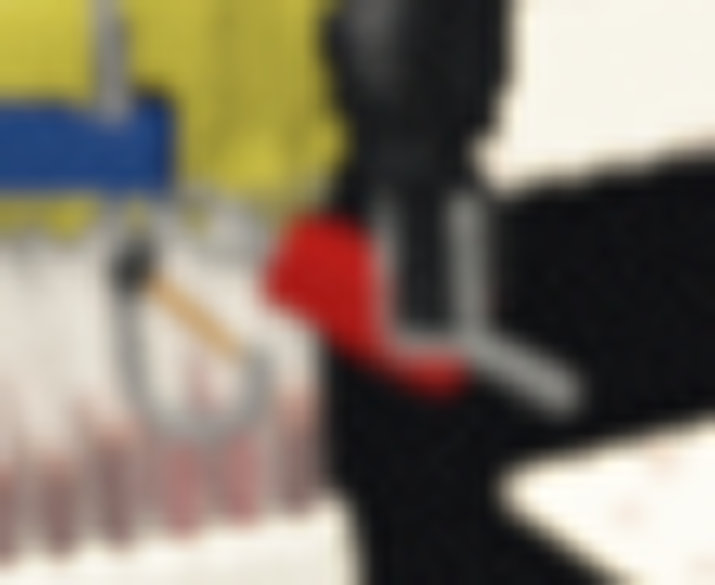

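{"name": "jog_arm", "arguments": {
  "targets": [
    {"offset":[0,0,0.004],"yaw":0},
    {"offset":[0,0,0.01],"yaw":0},
    {"offset":[0,0,0.02],"yaw":0},
    {"offset":[0,0,0.035],"yaw":0},
    {"offset":[0,0,0.055],"yaw":0},
    {"offset":[0.015,0.02,0.067],"yaw":0},
    {"offset":[0.035,0.05,0.072],"yaw":0},
    {"offset":[0.05,0.085,0.076],"yaw":0},
    {"offset":[0.059,0.12,0.077],"yaw":0},
    {"offset":[0.059,0.145,0.077],"yaw":0},
    {"offset":[0.059,0.155,0.077],"yaw":0},
    {"offset":[0.059,0.155,0.077],"yaw":0}
  ]
}}

```text
time_s: 21.63
eef_pos: [498.2, -150.1, 60.7]
ee_rot: [0.529, -0.529, -0.469, 0.469]
force: [-1.0, -0.4, -0.3]
grip_width: 0.145
```

```bash
python3 - <<'E'
from h import *;from rig import ctrl
b=ctrl.capture("side")["img"][:,:,::-1]
s=ctrl.sense();p=s["eef_pos"];print(s["time_s"],p,s["force"],s["grip_width"])
u=proj("side",[p])[0].astype(int);print(u)
cv2.imwrite("pics/n8.png",cv2.resize(b[u[1]-30:u[1]+30,u[0]-40:u[0]+40],None,fx=10,fy=10,interpolation=cv2.INTER_LANCZOS4)[:600])
E
```

```text
21.6833 [ 499.20623947 -150.73290174   62.43771813] [ 0.24129684 -0.57291177 -0.65221845] 0.14780067782019793
[282 217]
```

View pics/n8.png

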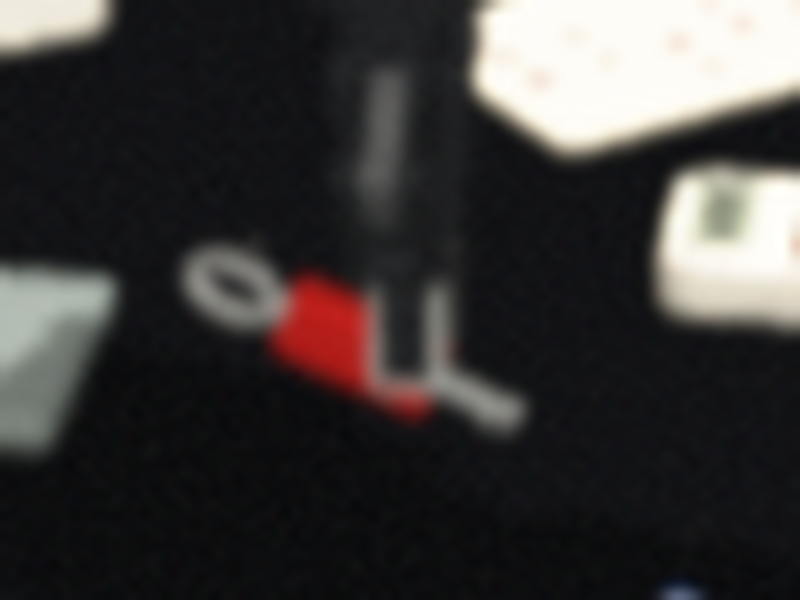

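{"name": "jog_arm", "arguments": {
  "targets": [
    {"offset":[0,0.012,0],"yaw":0},
    {"offset":[0,0.024,0],"yaw":0},
    {"offset":[0,0.03,0],"yaw":0},
    {"offset":[0,0.033,0],"yaw":0},
    {"offset":[0,0.034,0],"yaw":0},
    {"offset":[0,0.034,0],"yaw":0}
  ]
}}

```text
time_s: 22.18
eef_pos: [500.4, -151.6, 31.0]
ee_rot: [-0.527, 0.531, 0.47, -0.468]
force: [-2.6, 1.2, 12.7]
grip_width: 0.145
```

{"name": "jog_arm", "arguments": {
  "targets": [
    {"offset":[0,0,0],"yaw":0},
    {"offset":[0,0,0],"yaw":0},
    {"offset":[0,-0.002,0],"yaw":0},
    {"offset":[0,-0.015,0],"yaw":0},
    {"offset":[0,-0.035,0],"yaw":0},
    {"offset":[0,-0.045,0],"yaw":0},
    {"offset":[0,-0.045,0],"yaw":0}
  ],
  "fingers": 0.05
}}

```text
time_s: 22.77
eef_pos: [501.2, -152.1, 78.3]
ee_rot: [-0.526, 0.533, 0.471, -0.467]
force: [0.5, -0.5, 0.3]
grip_width: 0.587
```

```bash
python3 - <<'E'
from h import *;from rig import ctrl
s=ctrl.sense();print(s["eef_pos"],s["grip_width"],s["force"])
b=ctrl.capture("side")["img"][:,:,::-1]
cv2.imwrite("pics/n9.png",cv2.resize(b[195:255,245:325],None,fx=10,fy=10,interpolation=cv2.INTER_LANCZOS4)[:600])
E
```

```text
[ 501.24638841 -152.0950866    78.25297353] 0.587356620586355 [ 0.53898722 -0.51591204  0.32899603]
```

View pics/n9.png

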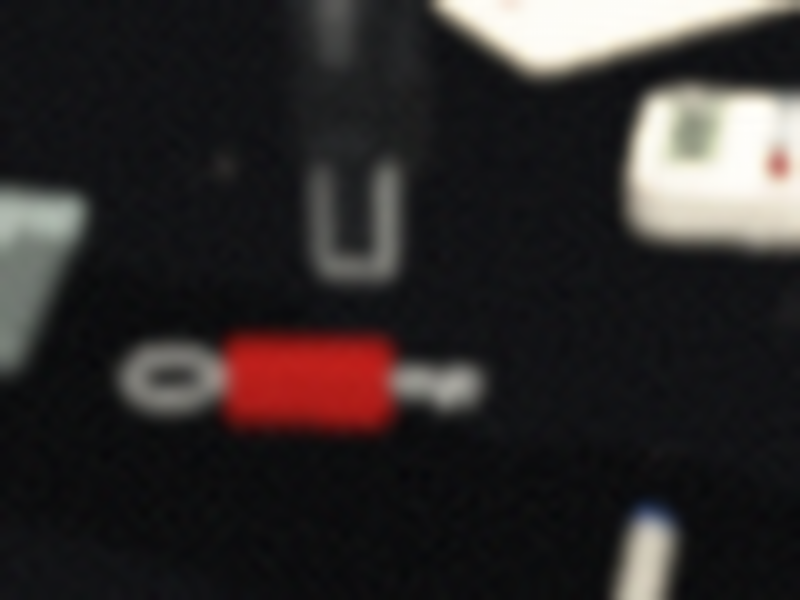

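```bash
python3 - <<'E'
from h import *;from rig import ctrl
from scipy.optimize import least_squares
L=np.array([(41,0,0),(25,0,0),(-25,0,0),(-50,0,0)]);u=np.array([(172,378),(224,381),(397,382),(484,383)])
u=np.c_[245+(u[:,0]+.5)/10-.5,195+(u[:,1]+.5)/10-.5]
r=least_squares(lambda p:(proj("side",pose([*p,11],L))-u).ravel(),[500,-150,-.12]);print(r.x,r.fun.round(1))
s=ctrl.sense()
for a in(0,3): 
  p=pose([*r.x,0],(a,0,22))[0];print(a,p);goto(s,p,r.x[2])
E
```

```text
[ 5.18950438e+02 -1.53113590e+02 -2.73279675e-02] [ 0.2  0.2  0.4 -0.1 -0.2  0.  -0.4 -0. ]
0 [ 518.95043782 -153.11359043   22.        ]
R [[0.12, 0.008, -0.993], [0.993, -0.003, 0.12], [-0.002, -1.0, -0.008]] xyaw 1.45 offset [ 0.001   0.055  -0.0179] yaw -0.0932 or other 3.048
3 [ 521.94931766 -153.19556413   22.        ]
R [[0.12, 0.008, -0.993], [0.993, -0.003, 0.12], [-0.002, -1.0, -0.008]] xyaw 1.45 offset [ 0.0013  0.055  -0.0209] yaw -0.0932 or other 3.048
```

{"name": "jog_arm", "arguments": {
  "targets": [
    {"offset":[0.001,0.005,-0.01],"yaw":-0.05},
    {"offset":[0.001,0.012,-0.02],"yaw":-0.093},
    {"offset":[0.001,0.026,-0.02],"yaw":-0.093},
    {"offset":[0.001,0.04,-0.02],"yaw":-0.093},
    {"offset":[0.001,0.05,-0.02],"yaw":-0.093},
    {"offset":[0.001,0.054,-0.02],"yaw":-0.093},
    {"offset":[0.001,0.054,-0.02],"yaw":-0.093},
    {"offset":[0.001,0.054,-0.02],"yaw":-0.093}
  ],
  "fingers": 0.04
}}

```text
time_s: 23.48
eef_pos: [521.1, -153.4, 23.1]
ee_rot: [-0.504, 0.51, 0.494, -0.492]
force: [0.0, -0.0, 0.4]
grip_width: 0.467
```

```bash
python3 - <<'E'
from h import *;from rig import ctrl
b=ctrl.capture("side")["img"][:,:,::-1]
s=ctrl.sense();print(s["eef_pos"],s["grip_width"],s["force"]);goto(s,(521.9,-153.2,22),-.027)
cv2.imwrite("pics/n10.png",cv2.resize(b[195:255,245:325],None,fx=10,fy=10,interpolation=cv2.INTER_LANCZOS4)[:600])
E
```

```text
[ 521.2640054  -153.50444449   23.45227103] 0.4708637402711385 [0.3735806  0.18547321 0.25211102]
R [[0.028, 0.009, -1.0], [1.0, -0.004, 0.028], [-0.003, -1.0, -0.009]] xyaw 1.543 offset [ 0.0003  0.0015 -0.0006] yaw -0.0006 or other 3.141
```

View pics/n10.png

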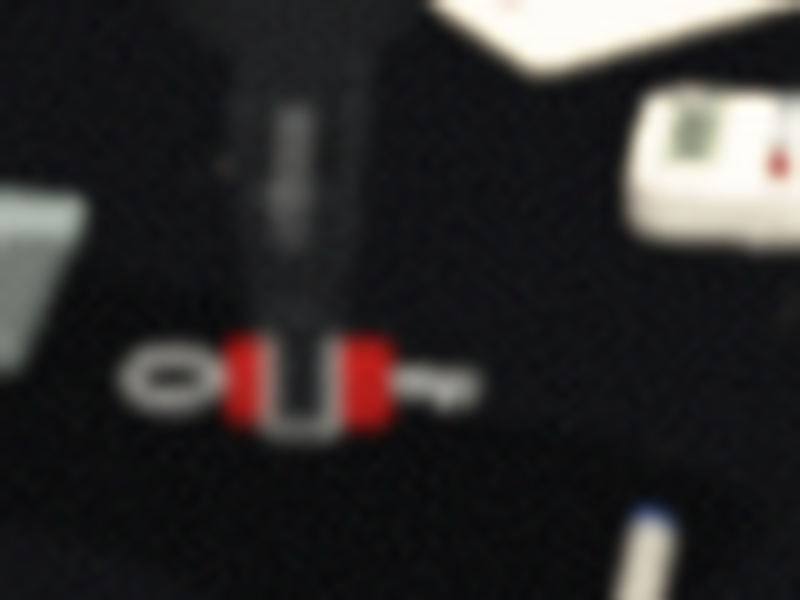

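{"name": "jog_arm", "arguments": {
  "targets": [
    {"offset":[0,0.001,0],"yaw":0},
    {"offset":[0,0.001,0],"yaw":0},
    {"offset":[0,0.001,0],"yaw":0},
    {"offset":[0,0.001,0],"yaw":0},
    {"offset":[0,0.001,0],"yaw":0},
    {"offset":[0,0.001,0],"yaw":0},
    {"offset":[0,0.001,0],"yaw":0},
    {"offset":[0,0.001,0],"yaw":0},
    {"offset":[0,0.001,0],"yaw":0}
  ],
  "fingers": 0.0,
  "grip_force": 60
}}

```text
time_s: 24.28
eef_pos: [521.6, -153.7, 23.2]
ee_rot: [-0.503, 0.51, 0.494, -0.492]
force: [-0.5, 0.0, 5.8]
grip_width: 0.166
```

```bash
python3 - <<'E'
from h import *;from rig import ctrl
s=ctrl.sense();print(s["eef_pos"],s["force"],s["grip_width"]);goto(s,(522,-153,228),-.027)
E
```

```text
[ 521.59619681 -153.67377878   23.15867672] [-0.51650332  0.04713751  5.83116265] 0.1658778343049976
R [[0.028, 0.01, -1.0], [1.0, -0.004, 0.027], [-0.004, -1.0, -0.01]] xyaw 1.543 offset [-1.000e-04 -2.048e-01 -2.400e-03] yaw -0.0005 or other 3.141
```

{"name": "jog_arm", "arguments": {
  "targets": [
    {"offset":[0,-0.005,0],"yaw":0},
    {"offset":[0,-0.015,0],"yaw":0},
    {"offset":[0,-0.035,0],"yaw":0},
    {"offset":[0,-0.06,0],"yaw":0},
    {"offset":[0,-0.09,0],"yaw":0},
    {"offset":[0,-0.12,0],"yaw":0},
    {"offset":[0,-0.15,0],"yaw":0},
    {"offset":[0,-0.175,0],"yaw":0},
    {"offset":[0,-0.195,0],"yaw":0},
    {"offset":[0,-0.207,0],"yaw":0},
    {"offset":[0,-0.207,0],"yaw":0},
    {"offset":[0,-0.207,0],"yaw":0}
  ]
}}

```text
time_s: 25.28
eef_pos: [519.5, -152.7, 230.5]
ee_rot: [-0.503, 0.511, 0.495, -0.492]
force: [0.1, -0.7, -1.4]
grip_width: 0.17
```

```bash
python3 - <<'E'
from h import *;from rig import ctrl
b=ctrl.capture("side")["img"][:,:,::-1]
s=ctrl.sense();p=s["eef_pos"];print(p,s["force"],s["grip_width"]);goto(s,(508.4,-211.2,231),-.12);goto(s,(568.3+1.3,-218.1,231),-.12)
cv2.imwrite("pics/n11.png",cv2.resize(b[135:195,245:325],None,fx=10,fy=10,interpolation=cv2.INTER_LANCZOS4)[:600])
for d in(-8,-10,-12):print(d,((proj("side",pose([p[0]-3,p[1]+.3,-.027,p[2]+d],[(41,0,0),(0,0,0),(-50,0,0)]))-[245,135]+.5)*10-.5).round(0).tolist())
E
```

```text
[ 519.23166751 -152.60021518  229.57793739] [-1.55071812  0.29258894 -1.31766488] 0.17273628882638245
R [[0.028, 0.009, -1.0], [1.0, -0.004, 0.028], [-0.004, -1.0, -0.009]] xyaw 1.543 offset [-0.0589 -0.0013  0.0092] yaw 0.0925 or other -3.049
R [[0.028, 0.009, -1.0], [1.0, -0.004, 0.028], [-0.004, -1.0, -0.009]] xyaw 1.543 offset [-0.0641 -0.0007 -0.0522] yaw 0.0925 or other -3.049
-8 [[158.0, 323.0], [306.0, 323.0], [487.0, 324.0]]
-10 [[158.0, 330.0], [306.0, 330.0], [487.0, 330.0]]
-12 [[158.0, 337.0], [306.0, 337.0], [487.0, 337.0]]
```

View pics/n11.png

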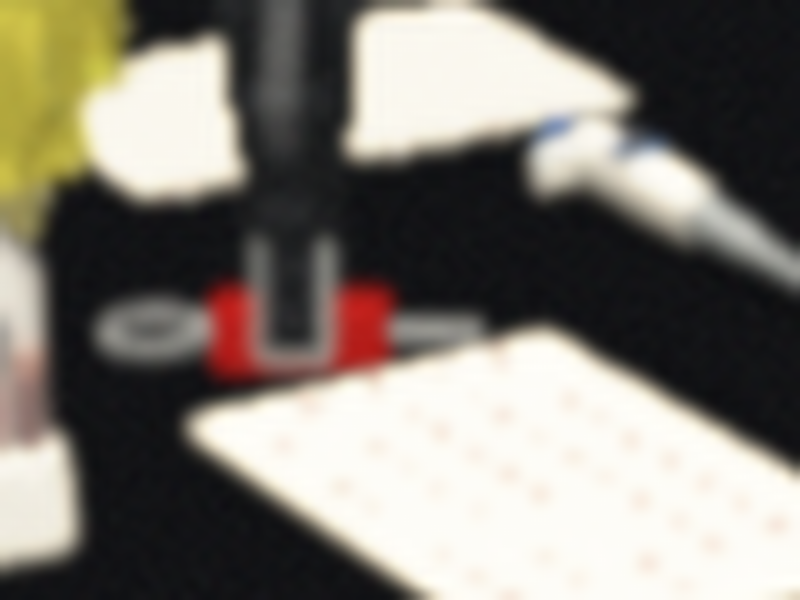

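{"name": "jog_arm", "arguments": {
  "targets": [
    {"offset":[-0.01,0,0.002],"yaw":0.02},
    {"offset":[-0.025,0,0.004],"yaw":0.04},
    {"offset":[-0.042,0,0.007],"yaw":0.06},
    {"offset":[-0.054,0,0.009],"yaw":0.08},
    {"offset":[-0.059,0,0.005],"yaw":0.0925},
    {"offset":[-0.06,0,-0.006],"yaw":0.0925},
    {"offset":[-0.061,0,-0.018],"yaw":0.0925},
    {"offset":[-0.062,0,-0.03],"yaw":0.0925},
    {"offset":[-0.063,0,-0.041],"yaw":0.0925},
    {"offset":[-0.064,0,-0.049],"yaw":0.0925},
    {"offset":[-0.064,0,-0.052],"yaw":0.0925},
    {"offset":[-0.064,0,-0.052],"yaw":0.0925}
  ]
}}

```text
time_s: 26.33
eef_pos: [569.8, -217.8, 229.5]
ee_rot: [-0.526, 0.532, 0.47, -0.468]
force: [-0.8, -0.4, -1.7]
grip_width: 0.167
```

```bash
sed -i 's/(38.8,0,-11)/(37.8,.2,-10.5)/; s/(568.3,-218.1,p\[2\])/(569.3,-218.4,p[2])/' st.py; python3 st.py
```

```text
t 26.63 p [ 569.21 -217.92  230.14] F [-0.1  -0.05 -0.95] sd [0.46 0.52 0.26] M [-0.001 -0.003 -0.013] g 0.172
eye [ 606.8 -222.2  219.6]
R [[0.12, 0.009, -0.993], [0.993, -0.004, 0.12], [-0.003, -1.0, -0.009]] xyaw 1.45 offset [-0.0005  0.     -0.0001] yaw -0.0003 or other 3.141
```

View pics/last.png

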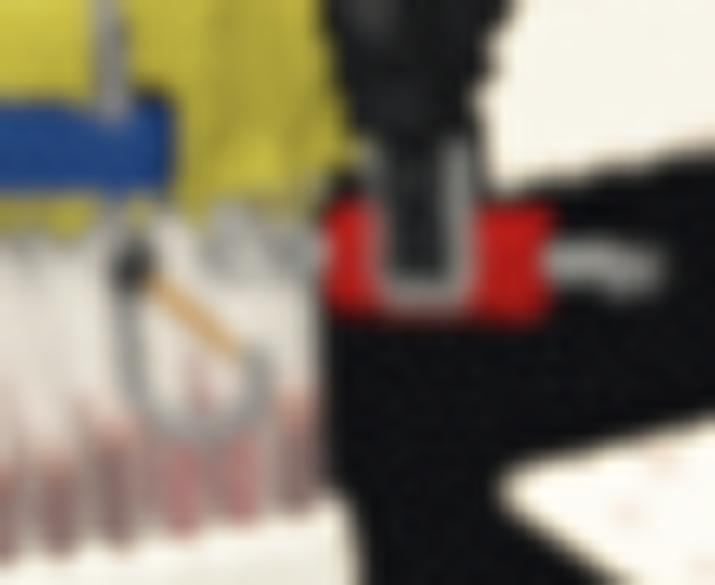

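{"name": "jog_arm", "arguments": {
  "targets": [
    {"offset":[-0.0005,0.002,0],"yaw":0},
    {"offset":[-0.0005,0.004,0],"yaw":0},
    {"offset":[-0.0005,0.006,0],"yaw":0},
    {"offset":[-0.0005,0.006,0],"yaw":0}
  ]
}}

```text
time_s: 26.97
eef_pos: [569.0, -218.4, 223.8]
ee_rot: [-0.526, 0.532, 0.47, -0.468]
force: [-0.5, -0.1, -0.5]
grip_width: 0.166
```

```bash
sed -i 's/range(6)/range(3)/' st.py; python3 st.py
```

```text
t 27.12 p [ 569.13 -218.49  224.25] F [ 0.09  0.27 -1.05] sd [0.32 0.24 0.56] M [-0.009 -0.014  0.025] g 0.169
eye [ 606.7 -222.8  213.7]
R [[0.12, 0.009, -0.993], [0.993, -0.004, 0.12], [-0.003, -1.0, -0.009]] xyaw 1.45 offset [ 0.0001  0.     -0.0002] yaw -0.0003 or other 3.141
```

View pics/last.png

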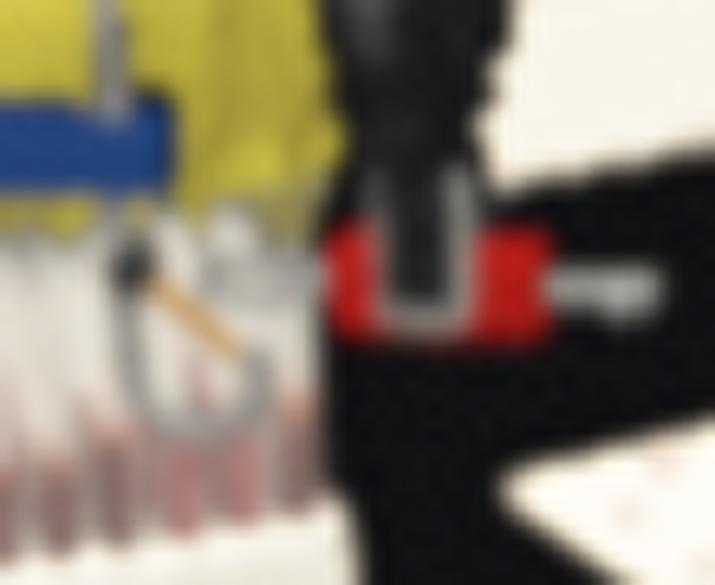

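```bash
cat >> st.py <<'E'
im=c["img"][140:185,235:275].astype(int)
m=(im[...,0]>110)&(im[...,1]<70)&(im[...,2]<80);yy,xx=np.nonzero(m)
cv=np.cov(xx,yy);w,v=np.linalg.eigh(cv);print("red n",len(xx),"cx",xx.mean().round(1)+235,"cy",yy.mean().round(1)+140,"ang",round(float(np.degrees(np.arctan(v[1,1]/v[0,1]))),1),"xr",xx.min()+235,xx.max()+235)
E
python3 st.py
```

```text
t 27.27 p [ 569.21 -218.53  224.47] F [ 0.51  0.02 -1.21] sd [0.22 0.45 0.14] M [0.01  0.011 0.007] g 0.17
eye [ 606.8 -222.9  214. ]
R [[0.12, 0.009, -0.993], [0.993, -0.004, 0.12], [-0.003, -1.0, -0.009]] xyaw 1.45 offset [ 0.0001  0.     -0.0001] yaw -0.0003 or other 3.141
red n 72 cx 259.1 cy 161.5 ang 1.4 xr 250 267
```

{"name": "jog_arm", "arguments": {
  "targets": [
    {"offset":[0,0.001,0],"yaw":0},
    {"offset":[0,0.002,0],"yaw":0},
    {"offset":[0,0.003,0],"yaw":0}
  ]
}}

```text
time_s: 27.52
eef_pos: [569.2, -218.5, 221.4]
ee_rot: [-0.526, 0.532, 0.47, -0.468]
force: [-0.1, 0.3, -0.0]
grip_width: 0.169
```

```bash
python3 st.py
```

```text
t 27.67 p [ 569.19 -218.49  221.23] F [-0.   -0.11 -1.61] sd [0.16 0.27 0.12] M [0.002 0.002 0.004] g 0.169
eye [ 606.7 -222.8  210.7]
R [[0.12, 0.009, -0.993], [0.993, -0.004, 0.12], [-0.003, -1.0, -0.009]] xyaw 1.451 offset [ 0.0001  0.     -0.0001] yaw -0.0003 or other 3.141
red n 68 cx 259.1 cy 162.4 ang 0.5 xr 250 267
```

{"name": "jog_arm", "arguments": {
  "targets": [
    {"offset":[0,0.001,0],"yaw":0},
    {"offset":[0,0.002,0],"yaw":0},
    {"offset":[0,0.002,0],"yaw":0}
  ]
}}

```text
time_s: 27.92
eef_pos: [569.1, -218.5, 219.1]
ee_rot: [-0.526, 0.532, 0.47, -0.468]
force: [-0.5, -1.0, -1.2]
grip_width: 0.172
```

```bash
python3 st.py
```

```text
t 28.07 p [ 569.21 -218.51  219.28] F [-0.16  0.07 -0.83] sd [0.12 0.6  0.17] M [-0.006  0.03  -0.013] g 0.172
eye [ 606.8 -222.8  208.8]
R [[0.12, 0.009, -0.993], [0.993, -0.004, 0.12], [-0.003, -1.0, -0.009]] xyaw 1.451 offset [ 0.0001  0.     -0.0001] yaw -0.0003 or other 3.141
red n 72 cx 259.0 cy 162.9 ang 3.2 xr 250 266
```

```bash
python3 st.py
```

```text
t 28.22 p [ 569.26 -218.54  219.41] F [-0.4   0.26 -1.02] sd [0.15 0.32 0.36] M [ 0.009  0.032 -0.008] g 0.17
eye [ 606.8 -222.9  208.9]
R [[0.12, 0.009, -0.993], [0.993, -0.004, 0.12], [-0.003, -1.0, -0.009]] xyaw 1.451 offset [ 0.0001 -0.     -0.    ] yaw -0.0003 or other 3.141
red n 71 cx 259.0 cy 162.9 ang 3.4 xr 250 266
```

View pics/last.png

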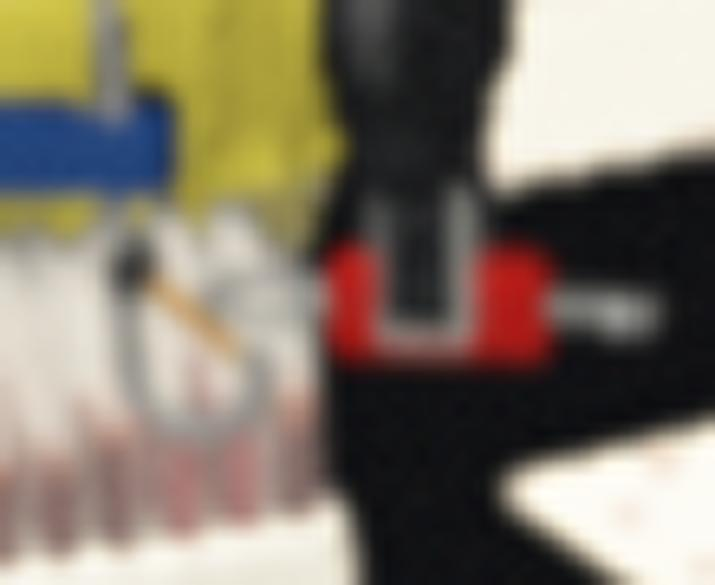

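{"name": "jog_arm", "arguments": {
  "targets": [
    {"offset":[0,0.001,0],"yaw":0},
    {"offset":[0,0.001,0],"yaw":0}
  ]
}}

```text
time_s: 28.38
eef_pos: [569.2, -218.5, 218.2]
ee_rot: [-0.526, 0.532, 0.47, -0.468]
force: [0.6, 0.9, -0.7]
grip_width: 0.166
```

```bash
python3 st.py
```

```text
t 28.53 p [ 569.23 -218.54  218.33] F [ 0.44 -0.2  -1.02] sd [0.59 0.24 0.28] M [ 0.011 -0.002  0.   ] g 0.17
eye [ 606.8 -222.9  207.8]
R [[0.12, 0.009, -0.993], [0.993, -0.004, 0.12], [-0.003, -1.0, -0.009]] xyaw 1.45 offset [ 0.0001  0.     -0.0001] yaw -0.0003 or other 3.141
red n 72 cx 259.2 cy 163.3 ang 3.0 xr 250 267
```

View pics/last.png

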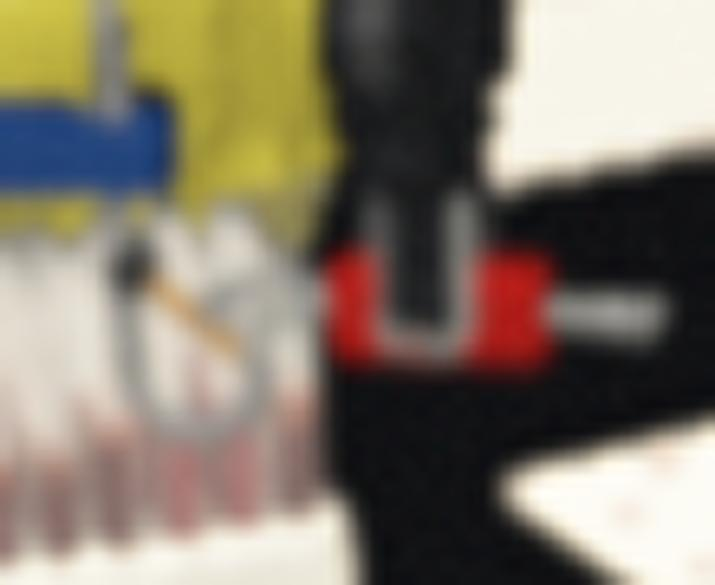

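{"name": "jog_arm", "arguments": {
  "targets": [
    {"offset":[0,0.001,0],"yaw":0},
    {"offset":[0,0.0015,0],"yaw":0}
  ]
}}

```text
time_s: 28.7
eef_pos: [569.2, -218.6, 216.8]
ee_rot: [-0.526, 0.532, 0.47, -0.468]
force: [-0.5, 0.3, 0.1]
grip_width: 0.169
```

```bash
python3 st.py
```

```text
t 28.85 p [ 569.2  -218.54  216.77] F [-0.53 -0.32 -0.63] sd [0.56 0.05 0.25] M [-0.025  0.084 -0.023] g 0.173
eye [ 606.8 -222.9  206.3]
R [[0.12, 0.009, -0.993], [0.993, -0.004, 0.12], [-0.003, -1.0, -0.009]] xyaw 1.451 offset [ 0.0002  0.     -0.0001] yaw -0.0003 or other 3.141
red n 68 cx 259.1 cy 163.7 ang 1.1 xr 250 266
```

View pics/last.png

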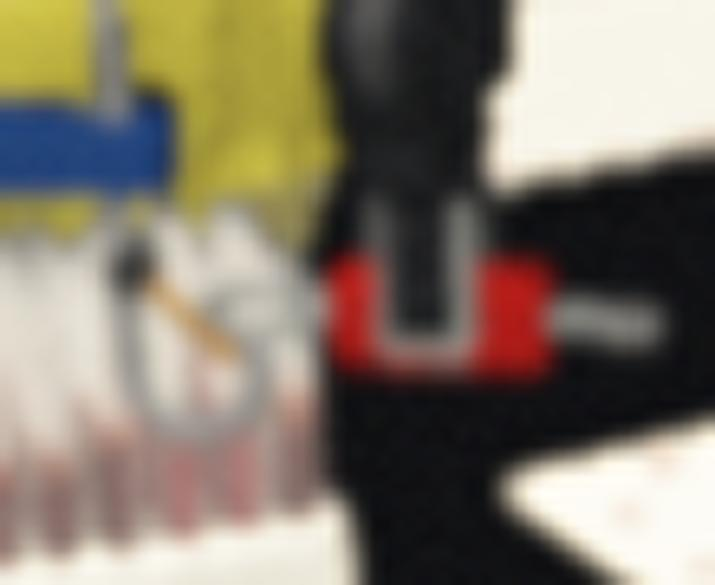

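Contact with the gate is starting (moment rising to 0.08 N m, gate end at crop (232,355) dipping); key still level. Continuing in small steps.

{"name": "jog_arm", "arguments": {
  "targets": [
    {"offset":[0,0.0007,0],"yaw":0},
    {"offset":[0,0.0014,0],"yaw":0},
    {"offset":[0,0.002,0],"yaw":0}
  ]
}}

```text
time_s: 29.1
eef_pos: [569.3, -218.6, 214.9]
ee_rot: [-0.526, 0.532, 0.47, -0.468]
force: [0.1, -0.3, 1.2]
grip_width: 0.168
```

```bash
python3 st.py
```

```text
t 29.25 p [ 569.23 -218.58  214.8 ] F [-0.6  -0.12 -0.22] sd [0.42 0.29 0.3 ] M [-0.042  0.056  0.011] g 0.166
eye [ 606.8 -222.9  204.3]
R [[0.12, 0.008, -0.993], [0.993, -0.004, 0.12], [-0.003, -1.0, -0.009]] xyaw 1.45 offset [ 0.0002 -0.     -0.0001] yaw -0.0004 or other 3.141
red n 69 cx 259.5 cy 164.5 ang 0.7 xr 250 267
```

View pics/last.png

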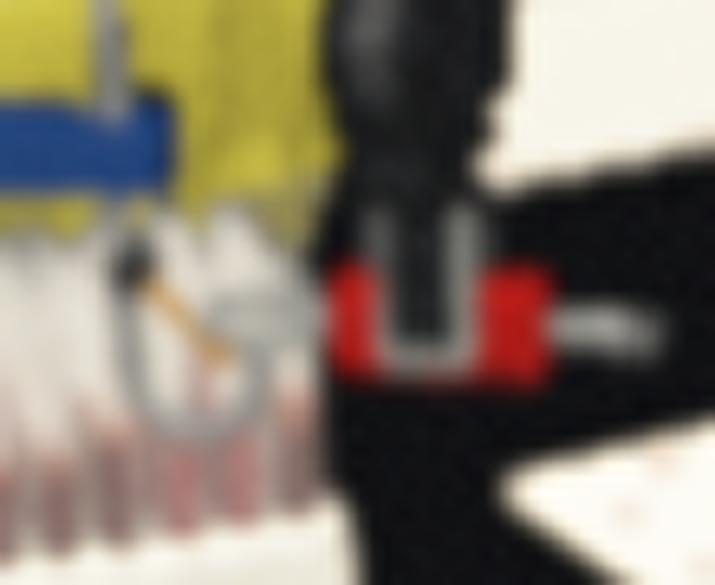

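{"name": "jog_arm", "arguments": {
  "targets": [
    {"offset":[0,0.0007,0],"yaw":0},
    {"offset":[0,0.0014,0],"yaw":0},
    {"offset":[0,0.002,0],"yaw":0}
  ]
}}

```text
time_s: 29.5
eef_pos: [569.3, -218.6, 212.9]
ee_rot: [-0.526, 0.532, 0.47, -0.468]
force: [-0.7, 0.1, 0.4]
grip_width: 0.165
```

```bash
python3 st.py
```

```text
t 29.65 p [ 569.18 -218.57  212.73] F [-0.84 -0.23 -0.25] sd [0.67 0.34 0.33] M [ 0.007  0.087 -0.027] g 0.168
eye [ 606.7 -222.9  202.2]
R [[0.12, 0.008, -0.993], [0.993, -0.004, 0.12], [-0.003, -1.0, -0.009]] xyaw 1.45 offset [ 0.0002  0.     -0.0001] yaw -0.0004 or other 3.141
red n 69 cx 259.2 cy 165.1 ang 3.9 xr 250 267
```

View pics/last.png

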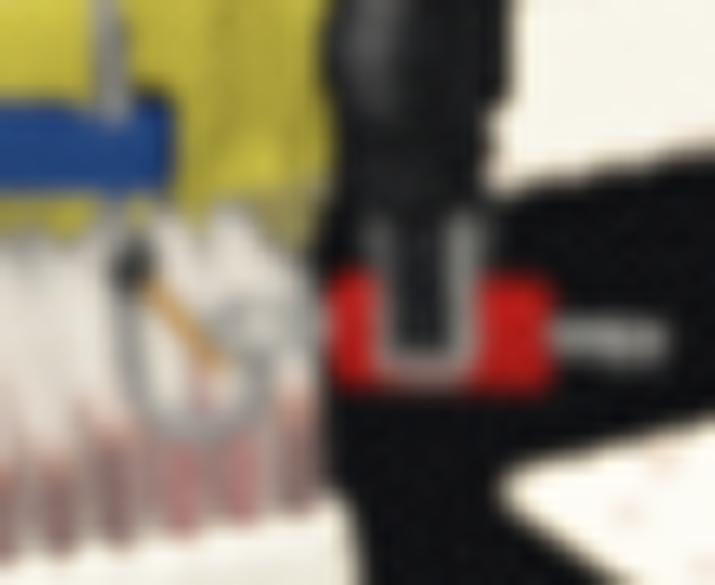

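{"name": "jog_arm", "arguments": {
  "targets": [
    {"offset":[0,0.0007,0],"yaw":0},
    {"offset":[0,0.0014,0],"yaw":0},
    {"offset":[0,0.002,0],"yaw":0}
  ]
}}

```text
time_s: 29.9
eef_pos: [569.2, -218.6, 210.7]
ee_rot: [-0.526, 0.532, 0.47, -0.468]
force: [0.0, 0.6, 1.2]
grip_width: 0.169
```

```bash
python3 st.py
```

```text
t 30.05 p [ 569.09 -218.59  210.63] F [-0.99 -0.68  0.7 ] sd [0.08 0.32 0.24] M [-0.043  0.09  -0.01 ] g 0.171
eye [ 606.6 -222.9  200.1]
R [[0.12, 0.008, -0.993], [0.993, -0.004, 0.12], [-0.003, -1.0, -0.008]] xyaw 1.45 offset [ 0.0002  0.     -0.0002] yaw -0.0004 or other 3.141
red n 68 cx 259.4 cy 165.7 ang 2.1 xr 250 267
```

View pics/last.png

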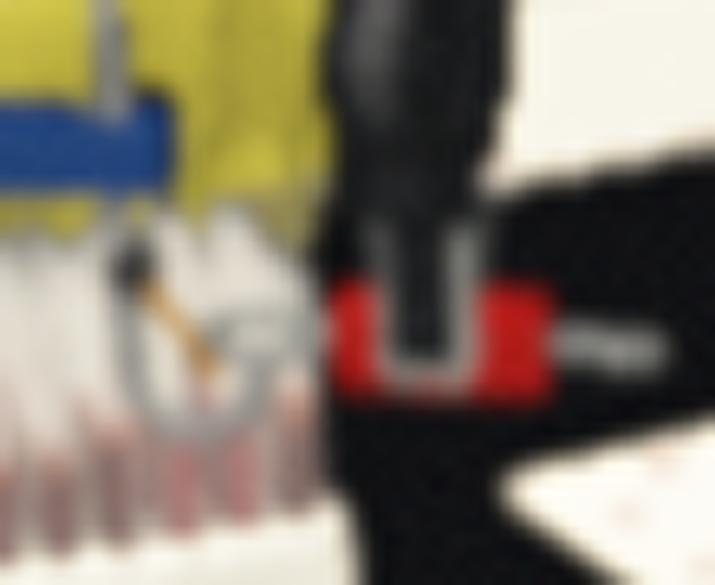

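{"name": "jog_arm", "arguments": {
  "targets": [
    {"offset":[0,0.0007,0],"yaw":0},
    {"offset":[0,0.0014,0],"yaw":0},
    {"offset":[0,0.002,0],"yaw":0}
  ]
}}

```text
time_s: 30.3
eef_pos: [569.1, -218.6, 208.6]
ee_rot: [-0.526, 0.532, 0.47, -0.468]
force: [-0.8, -0.1, 1.6]
grip_width: 0.169
```

```bash
python3 st.py
```

```text
t 30.45 p [ 569.02 -218.57  208.5 ] F [-1.78 -0.18  0.34] sd [0.07 0.63 0.4 ] M [-0.055  0.139  0.008] g 0.165
eye [ 606.6 -222.9  198. ]
R [[0.12, 0.007, -0.993], [0.993, -0.003, 0.12], [-0.003, -1.0, -0.008]] xyaw 1.45 offset [ 0.0002  0.     -0.0003] yaw -0.0003 or other 3.141
red n 67 cx 259.7 cy 166.5 ang 1.1 xr 250 267
```

{"name": "jog_arm", "arguments": {
  "targets": [
    {"offset":[0,0.0007,0],"yaw":0},
    {"offset":[0,0.0014,0],"yaw":0},
    {"offset":[0,0.002,0],"yaw":0}
  ]
}}

```text
time_s: 30.7
eef_pos: [569.0, -218.6, 206.5]
ee_rot: [-0.526, 0.532, 0.47, -0.468]
force: [-0.5, -0.1, 1.6]
grip_width: 0.169
```

```bash
python3 st.py
```

```text
t 30.85 p [ 568.93 -218.56  206.36] F [-1.38 -0.33  1.04] sd [0.04 0.55 0.12] M [-0.057  0.166 -0.03 ] g 0.171
eye [ 606.5 -222.9  195.9]
R [[0.12, 0.007, -0.993], [0.993, -0.003, 0.12], [-0.002, -1.0, -0.007]] xyaw 1.45 offset [ 0.0002  0.     -0.0003] yaw -0.0004 or other 3.141
red n 64 cx 260.0 cy 167.2 ang 3.2 xr 251 267
```

View pics/last.png

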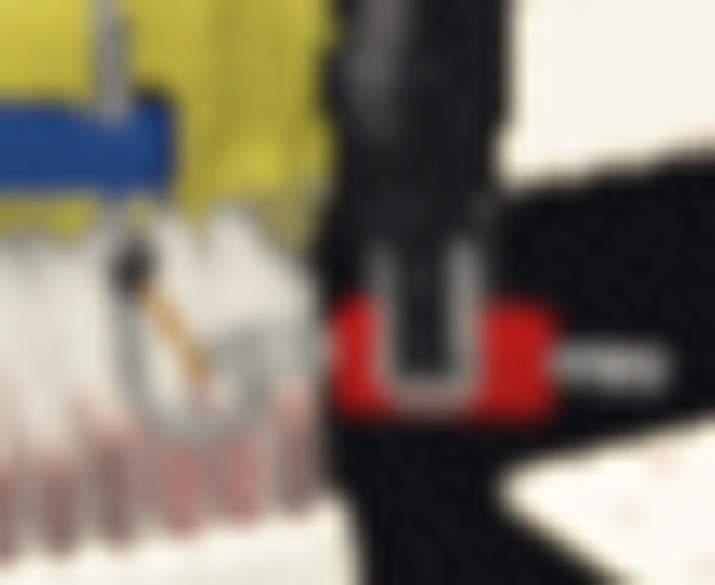

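{"name": "jog_arm", "arguments": {
  "targets": [
    {"offset":[0,0.0007,0],"yaw":0},
    {"offset":[0,0.0014,0],"yaw":0},
    {"offset":[0,0.002,-0.0003],"yaw":0}
  ]
}}

```text
time_s: 31.1
eef_pos: [569.2, -218.6, 204.3]
ee_rot: [-0.527, 0.532, 0.47, -0.468]
force: [-0.9, 0.2, 0.8]
grip_width: 0.17
```

```bash
python3 st.py
```

```text
t 31.25 p [ 569.18 -218.58  204.24] F [-2.18 -0.36  0.89] sd [0.86 0.11 0.22] M [-0.052  0.167 -0.073] g 0.174
eye [ 606.7 -222.9  193.7]
R [[0.12, 0.007, -0.993], [0.993, -0.003, 0.12], [-0.002, -1.0, -0.007]] xyaw 1.45 offset [ 0.0002  0.     -0.0001] yaw -0.0004 or other 3.141
red n 63 cx 259.7 cy 167.6 ang 2.9 xr 250 266
```

{"name": "jog_arm", "arguments": {
  "targets": [
    {"offset":[0,0.0007,0],"yaw":0},
    {"offset":[0,0.0014,0],"yaw":0},
    {"offset":[0,0.002,-0.0003],"yaw":0}
  ]
}}

```text
time_s: 31.5
eef_pos: [569.5, -218.6, 202.2]
ee_rot: [-0.527, 0.532, 0.47, -0.468]
force: [-1.4, -0.4, 1.2]
grip_width: 0.171
```

```bash
python3 st.py
```

```text
t 31.65 p [ 569.4  -218.59  202.1 ] F [-1.5  -0.51  0.74] sd [0.18 0.12 0.62] M [-0.062  0.215 -0.022] g 0.171
eye [ 607.  -222.9  191.6]
R [[0.12, 0.006, -0.993], [0.993, -0.003, 0.12], [-0.002, -1.0, -0.007]] xyaw 1.45 offset [ 0.0002 -0.      0.0001] yaw -0.0004 or other 3.141
red n 66 cx 259.6 cy 168.5 ang 0.8 xr 250 267
```

View pics/last.png

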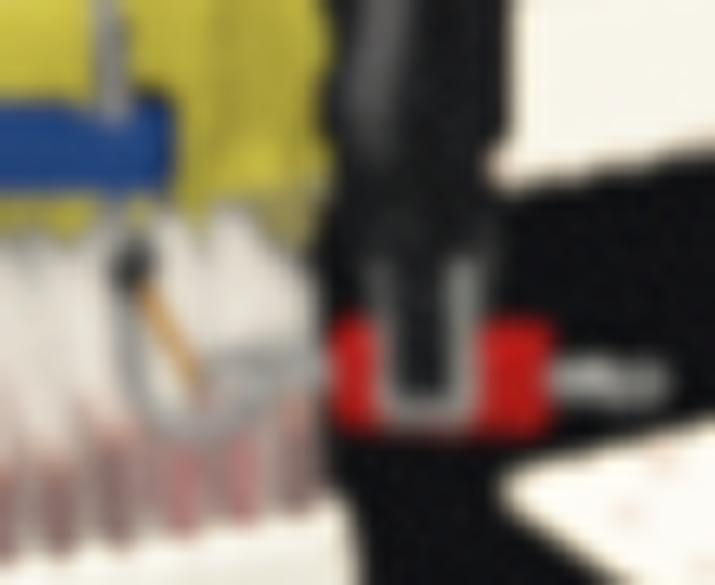

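{"name": "jog_arm", "arguments": {
  "targets": [
    {"offset":[0,0.0007,0],"yaw":0},
    {"offset":[0,0.0014,0],"yaw":0},
    {"offset":[0,0.002,0],"yaw":0}
  ]
}}

```text
time_s: 31.9
eef_pos: [569.3, -218.5, 199.9]
ee_rot: [-0.527, 0.531, 0.47, -0.468]
force: [-1.7, -1.0, -0.1]
grip_width: 0.17
```

```bash
python3 st.py
```

```text
t 32.05 p [ 569.17 -218.49  199.75] F [-1.78  0.05 -0.8 ] sd [0.08 0.21 0.86] M [-0.022  0.38  -0.047] g 0.171
eye [ 606.7 -222.8  189.2]
R [[0.12, 0.005, -0.993], [0.993, -0.003, 0.12], [-0.002, -1.0, -0.006]] xyaw 1.45 offset [ 0.0001  0.     -0.0001] yaw -0.0003 or other 3.141
red n 65 cx 259.9 cy 169.2 ang 2.2 xr 250 267
```

{"name": "jog_arm", "arguments": {
  "targets": [
    {"offset":[0,0.0007,0],"yaw":0},
    {"offset":[0,0.0014,0],"yaw":0},
    {"offset":[0,0.002,0],"yaw":0}
  ]
}}

```text
time_s: 32.3
eef_pos: [568.9, -218.4, 197.4]
ee_rot: [-0.528, 0.531, 0.47, -0.468]
force: [-2.4, 0.4, -2.7]
grip_width: 0.169
```

```bash
python3 st.py
```

```text
t 32.45 p [ 569.27 -218.43  197.5 ] F [ 0.18  0.48 -0.91] sd [0.08 0.15 0.18] M [ 0.024  0.006 -0.007] g 0.165
eye [ 606.8 -222.8  187. ]
R [[0.12, 0.006, -0.993], [0.993, -0.003, 0.12], [-0.002, -1.0, -0.006]] xyaw 1.451 offset [ 0.  0. -0.] yaw -0.0003 or other 3.141
red n 68 cx 259.9 cy 170.0 ang 1.0 xr 250 267
```

View pics/last.png

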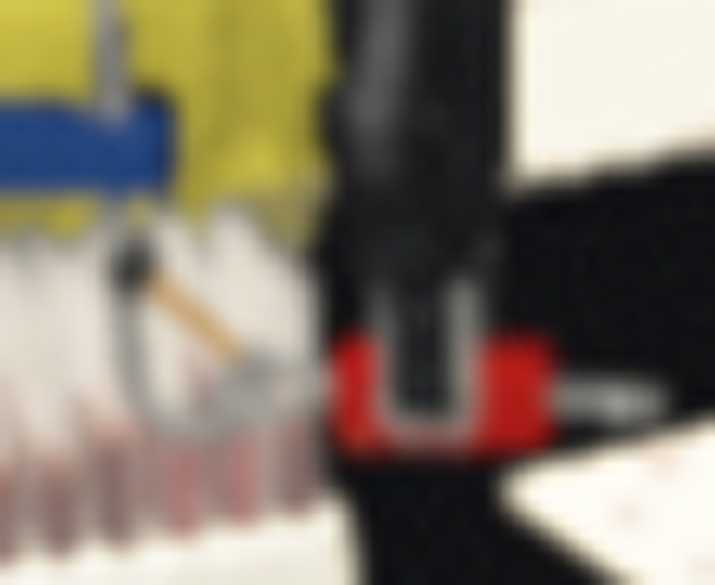

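{"name": "jog_arm", "arguments": {
  "targets": [
    {"offset":[0,0,0],"yaw":0},
    {"offset":[0,0,0],"yaw":0},
    {"offset":[0,0,0],"yaw":0},
    {"offset":[0,0,0],"yaw":0},
    {"offset":[0,0,0],"yaw":0},
    {"offset":[0,0,0.008],"yaw":0},
    {"offset":[0,-0.005,0.025],"yaw":0},
    {"offset":[0,-0.01,0.05],"yaw":0},
    {"offset":[0,-0.015,0.08],"yaw":0},
    {"offset":[0,-0.02,0.11],"yaw":0},
    {"offset":[0,-0.02,0.13],"yaw":0},
    {"offset":[0,-0.02,0.13],"yaw":0}
  ],
  "fingers": 0.055
}}

```text
time_s: 33.45
eef_pos: [437.9, -202.3, 217.5]
ee_rot: [-0.527, 0.532, 0.47, -0.468]
force: [-0.6, 0.4, -0.5]
grip_width: 0.645
```

```bash
python3 - <<'E'
from h import *;from rig import ctrl
s=ctrl.sense();print(s["time_s"],s["eef_pos"],s["grip_width"],s["force"])
b=ctrl.capture("side")["img"][:,:,::-1]
cv2.imwrite("pics/r1.png",cv2.resize(b[130:230,190:290],None,fx=6,fy=6,interpolation=cv2.INTER_LANCZOS4))
E
```

```text
33.45 [ 437.87822518 -202.33277969  217.51466197] 0.6452848769280117 [-0.64522916  0.43615768 -0.50235794]
```

View pics/r1.png

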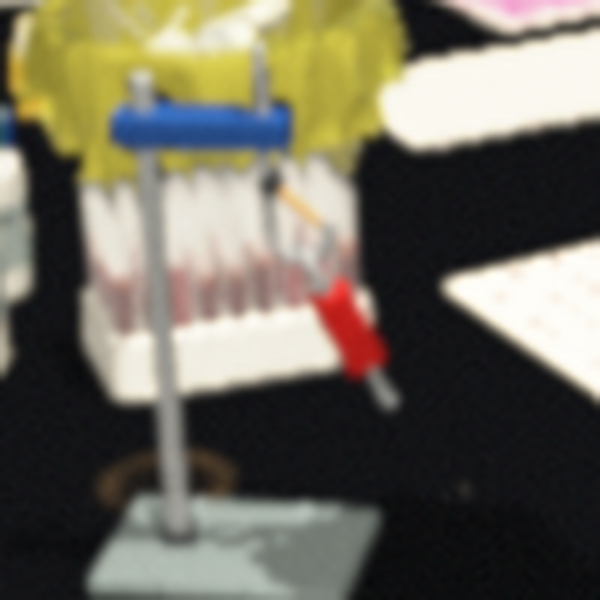

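The key is swinging in the hook, gate closed (crop (275,190)–(325,222)), gripper clear. Waiting for it to settle.

{"name": "jog_arm", "arguments": {
  "targets": [
    {"offset":[0,0,0],"yaw":0},
    {"offset":[0,0,0],"yaw":0},
    {"offset":[0,0,0],"yaw":0},
    {"offset":[0,0,0],"yaw":0},
    {"offset":[0,0,0],"yaw":0},
    {"offset":[0,0,0],"yaw":0},
    {"offset":[0,0,0],"yaw":0},
    {"offset":[0,0,0],"yaw":0},
    {"offset":[0,0,0],"yaw":0},
    {"offset":[0,0,0],"yaw":0},
    {"offset":[0,0,0],"yaw":0},
    {"offset":[0,0,0],"yaw":0}
  ]
}}

```text
time_s: 34.5
eef_pos: [439.4, -202.8, 217.6]
ee_rot: [-0.527, 0.532, 0.47, -0.468]
force: [0.6, -0.3, -0.5]
grip_width: 0.639
```

{"name": "jog_arm", "arguments": {
  "targets": [
    {"offset":[0,0,0],"yaw":0},
    {"offset":[0,0,0],"yaw":0},
    {"offset":[0,0,0],"yaw":0},
    {"offset":[0,0,0],"yaw":0},
    {"offset":[0,0,0],"yaw":0},
    {"offset":[0,0,0],"yaw":0},
    {"offset":[0,0,0],"yaw":0},
    {"offset":[0,0,0],"yaw":0},
    {"offset":[0,0,0],"yaw":0},
    {"offset":[0,0,0],"yaw":0},
    {"offset":[0,0,0],"yaw":0},
    {"offset":[0,0,0],"yaw":0}
  ]
}}

```text
time_s: 35.5
eef_pos: [439.4, -202.8, 217.5]
ee_rot: [-0.527, 0.532, 0.47, -0.468]
force: [0.9, -0.1, -0.4]
grip_width: 0.645
```

{"name": "jog_arm", "arguments": {
  "targets": [
    {"offset":[0,0,0],"yaw":0},
    {"offset":[0,0,0],"yaw":0},
    {"offset":[0,0,0],"yaw":0},
    {"offset":[0,0,0],"yaw":0},
    {"offset":[0,0,0],"yaw":0},
    {"offset":[0,0,0],"yaw":0},
    {"offset":[0,0,0],"yaw":0},
    {"offset":[0,0,0],"yaw":0},
    {"offset":[0,0,0],"yaw":0},
    {"offset":[0,0,0],"yaw":0},
    {"offset":[0,0,0],"yaw":0},
    {"offset":[0,0,0],"yaw":0}
  ]
}}

```text
time_s: 36.5
eef_pos: [439.4, -202.8, 217.6]
ee_rot: [-0.527, 0.532, 0.47, -0.468]
force: [0.1, 0.3, -0.5]
grip_width: 0.642
```

```bash
cat > sw.py <<'E'
from h import *;from rig import ctrl
for i in range(14):
    c=ctrl.capture("side");im=c["img"][160:215,225:270].astype(int)
    m=(im[...,0]>110)&(im[...,1]<70)&(im[...,2]<80);yy,xx=np.nonzero(m);print(round(xx.mean()+225,2),round(yy.mean()+160,2),end="; ")
print(ctrl.sense()["time_s"])
b=c["img"][:,:,::-1]
cv2.imwrite("pics/r2.png",cv2.resize(b[130:230,190:290],None,fx=6,fy=6,interpolation=cv2.INTER_LANCZOS4))
E
python3 sw.py
```

```text
238.26 188.65; 238.45 188.58; 239.46 188.37; 241.03 188.0; 242.25 187.74; 242.69 187.4; 242.25 187.64; 241.2 187.99; 239.88 188.54; 238.86 188.62; 238.72 188.78; 239.42 188.32; 240.39 188.21; 241.47 188.02; 37.2
```

View pics/r2.png

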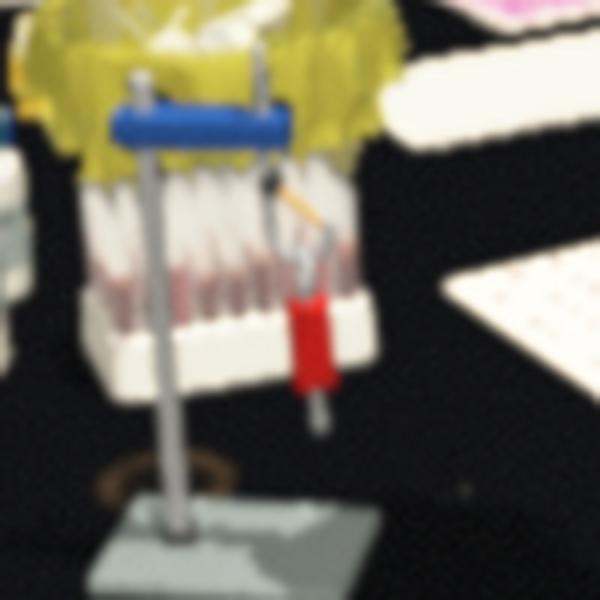

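{"name": "jog_arm", "arguments": {
  "targets": [
    {"offset":[0,0,0],"yaw":0},
    {"offset":[0,0,0],"yaw":0},
    {"offset":[0,0,0],"yaw":0},
    {"offset":[0,0,0],"yaw":0},
    {"offset":[0,0,0],"yaw":0},
    {"offset":[0,0,0],"yaw":0},
    {"offset":[0,0,0],"yaw":0},
    {"offset":[0,0,0],"yaw":0},
    {"offset":[0,0,0],"yaw":0},
    {"offset":[0,0,0],"yaw":0},
    {"offset":[0,0,0],"yaw":0},
    {"offset":[0,0,0],"yaw":0}
  ]
}}

```text
time_s: 38.2
eef_pos: [439.4, -202.8, 217.6]
ee_rot: [-0.527, 0.532, 0.47, -0.468]
force: [-0.1, 0.2, -0.5]
grip_width: 0.638
```

{"name": "jog_arm", "arguments": {
  "targets": [
    {"offset":[0,0,0],"yaw":0},
    {"offset":[0,0,0],"yaw":0},
    {"offset":[0,0,0],"yaw":0},
    {"offset":[0,0,0],"yaw":0},
    {"offset":[0,0,0],"yaw":0},
    {"offset":[0,0,0],"yaw":0},
    {"offset":[0,0,0],"yaw":0},
    {"offset":[0,0,0],"yaw":0},
    {"offset":[0,0,0],"yaw":0},
    {"offset":[0,0,0],"yaw":0},
    {"offset":[0,0,0],"yaw":0},
    {"offset":[0,0,0],"yaw":0}
  ]
}}

```text
time_s: 39.2
eef_pos: [439.4, -202.8, 217.5]
ee_rot: [-0.527, 0.532, 0.47, -0.468]
force: [-0.1, 0.2, 1.0]
grip_width: 0.643
```

{"name": "jog_arm", "arguments": {
  "targets": [
    {"offset":[0,0,0],"yaw":0},
    {"offset":[0,0,0],"yaw":0},
    {"offset":[0,0,0],"yaw":0},
    {"offset":[0,0,0],"yaw":0},
    {"offset":[0,0,0],"yaw":0},
    {"offset":[0,0,0],"yaw":0},
    {"offset":[0,0,0],"yaw":0},
    {"offset":[0,0,0],"yaw":0},
    {"offset":[0,0,0],"yaw":0},
    {"offset":[0,0,0],"yaw":0},
    {"offset":[0,0,0],"yaw":0},
    {"offset":[0,0,0],"yaw":0}
  ]
}}

```text
time_s: 40.2
eef_pos: [439.4, -202.8, 217.6]
ee_rot: [-0.527, 0.532, 0.47, -0.468]
force: [-0.7, -0.0, 0.3]
grip_width: 0.642
```

```bash
python3 sw.py; python3 - <<'E'
from h import *;from rig import ctrl
for n in("side","top"):cv2.imwrite(f"pics/f_{n}.png",ctrl.capture(n)["img"][:,:,::-1])
a=cv2.imread("pics/side0.png").astype(int);b=cv2.imread("pics/f_side.png").astype(int)
for nm,(x0,y0,x1,y1) in dict(bottle=(153,295,190,353),timer=(300,200,332,224),marker=(300,242,316,280)).items():print(nm,abs(a-b)[y0:y1,x0:x1].mean().round(1))
E
```

```text
240.56 188.17; 240.56 188.17; 240.6 188.11; 240.56 188.17; 240.56 188.17; 240.56 188.17; 240.56 188.17; 240.56 188.17; 240.56 188.17; 240.56 188.17; 240.56 188.17; 240.56 188.17; 240.56 188.17; 240.56 188.17; 40.9
bottle 1.3
timer 1.2
marker 17.6
```

View pics/f_side.png

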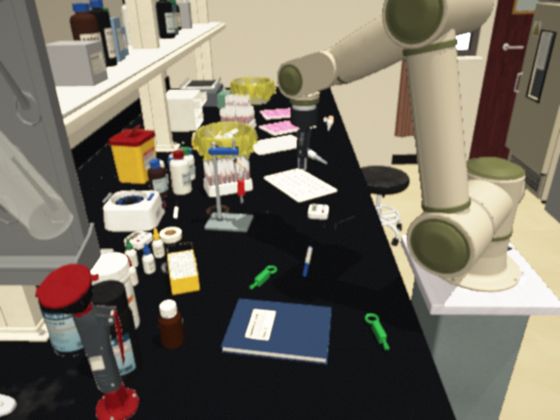

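```bash
python3 - <<'E'
from rig import ctrl
print(ctrl.finish_job())
E
```

```text
the job is handed in; nothing more can be done
None
```

The key now hangs in the snap hook below the closed gate, and the job was handed in at about 41 s. No verdict was reported.

**What I did:** I picked the key off the log book and took it to the hook, but it turned eye-up by about 30° in the grip on both of the first two approaches. Each time I laid it flat on bare worktop and gripped it again. On the third try, gripping with 60 N, I lowered it in 1–3 mm steps. The gate opened, then snapped shut with the ring at about 187 mm, and the force fell back to the key's own weight. I then let go and backed the gripper off about 130 mm.

**Last checks:**
- **Key and gate:** the key hangs upright with the gate closed, and it stayed still to within a tenth of a pixel over 0.7 s.
- **Force on the hook:** the force sensor read at most about 3 N while I pushed.
- **Bystanders:** the bottle and timer are unchanged in the side image. The marker's image patch differs from the start, but it lies at the same pixels, so I put that down to the arm's shadow.

**Not confirmed:**
- **The two slips:** I did not find out what caused them. I only read the force between moves, so I cannot rule out a short peak on the hook while the key slipped.
- **Gate angle and eye height:** I judged these at the end by eye from the picture, and did not measure them.

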